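# Measure the studded mortar prism and load the curing chest

### The arm

A 6-joint arm with a two-finger parallel gripper is mounted at the origin on the work surface. World frame = base frame: x ahead of the robot, y to its left, z up, the work surface at z = 0. Lengths are in mm, angles in rad, forces in N, time in s.
With the tool pointing down it reaches from about 350 to 975 mm from the base axis. Payload 4.9 kg.
Tool frame: the origin (TCP) lies where the fingers leave the gripper's body, on its centre line; the fingertips stand 73 mm ahead of it and the grasp point (between the pads) lies 54 mm ahead of it (arm.pinch_z is the distance from the TCP to the grasp point, in mm); z points along the fingers, y is the line along which they close (so a half turn about z gives the same grasp; the last joint's range is limited). The gripper opens to 85 mm and grips with 20 to 120 N. Pads are 22 mm wide; open, the fingers measure 114 mm over their backs; the gripper's body (76 mm by 85 mm) begins 54 mm behind the grasp point. The pads swing forward as they close: fully open they stand 13 mm farther back than shut.
Start: joints at [-1.22, 0.053, 1.613, -0, 1.476, -0.119], TCP at [282.934, -557.27, 303.904] pointing down, gripper open.
Joint ranges: [-3.01, 3.01], [-1.01, 2.22], [0.06, 2.58], [-1.02, 4.17], [0.09, 2.62], [-3.14, 3.14]. Speed limits (rad/s): [2.57, 2.57, 3.14, 3.14, 3.14, 3.14].

### API

Orientations are given as [roll, pitch, yaw] about the fixed x, y, z axes, in that order (R = Rz(yaw) Ry(pitch) Rx(roll)).
In Python, from station import arm gives the robot as it stands.
- The arm moves only by the tool play_rows, never from a script. Its arguments are lists of equal length, an entry for each row: "linear": the shift along the world's x, y, z in m, a list of three; "delta_rot": the turn, a rotation vector about the world's x, y, z in rad, a list of three; "jaw": the opening, from 0 (shut) to 1 (fully open). A call has 1 to 20 rows; each row is the pose to reach, as a shift and turn from the pose commanded when the call began; what a row does not reach only later rows make up. A row lasts 1/12 s, in which the tool goes at most 41.7 mm and 7.16 degrees, less where a joint would pass 70% of its speed; a pose out of reach is approached as far as the arm can. A call with a gripper value outside its range is refused whole. The fingers move at their own pace and stop on an object; "force" is the grip in N (left out, the last holds). Time passes only in rows, so rows that repeat a pose let the fingers close. It gives the time, the measured TCP pose, the force, the opening and the grip force at its end, in the units of the state.
- arm.get_state(): the state, without advancing time (a new reading comes with each control period).
- arm.get_image(name): name is "side" or "top"; returns the picture (400x640x3 uint8, red, green, blue); there is no depth.
- arm.calibration(name): a dict with "fx", "fy", "cx", "cy" (pixels), "distortion" ([k1, k2, p1, p2, k3] as OpenCV has them; the pictures are not rectified), "T" (4x4, takes a point from camera to world coordinates). Camera axes: x right, y up, looking along -z (the intrinsics and any distortion apply to the point x, -y, -z); pixel columns grow to the right and rows downward; lengths in mm; the calibration is good to about 2 mm. A picture is of the moment at which its call begins. calibration takes no time and is no camera call.
- arm.job_done(): hands the job in; it is judged then, once.
The state is a dict: "time_s": time; "qpos": joint angles; "qd": joint speeds; "effort": joint torques, N m; "position": TCP position; "tool_rot": TCP orientation; "wrist_force": force on the tool from outside, world axes, zero at the start; "torque": the same for the moment, N m; "gripper_width": finger opening in mm; "finger_force": force on a finger pad.
Only numpy, scipy, OpenCV 4.12 (cv2) and the standard library are available. Lean on these libraries where they do the work, as an engineer would, in place of code of your own. Each camera call takes 0.05 s, during which the arm holds its last target. There are 200 camera calls.

### The job

Lay the mortar prism with the steel end studs in the length comparator and slide the jaw shut until the prism is nipped between the fixed anvil and the spring plunger, then slide the jaw back to its open stop. Tip the curing chest's lid right back so that it stays open, and lay every prism on the bench, the measured one included, flat on the chest's two rails, lengthwise from front to back, side by side and not stacked; with all of them in, lower the lid shut without letting it slam. Do not drop the prisms, press hard on the studs or disturb the beaker, wash bottle and mallet.

Things in the scene. Friction and masses are not known exactly. Their poses are not given: they have to be found in the camera images.
- chest: white and blue curing chest fixed to the bench, open box 194 (its x) x 329 (y) x 90 mm high, lid on top. Origin: centre of its underside; x from its front (handle side, towards the robot) to its hinge side. Chamber 182 x 317 mm inside, floor 38 mm above the bench, rim at 90 mm. Two steel rails, 10 mm wide, tops at 46 mm, run along y at x = -50 and +50 mm; a prism laid along x rests on both
- chest_rack (a point): point in the middle of the chest's chamber at the height of the rail tops, 46 mm above the bench; a prism lying on the rails has its centre 20 mm above this
- lid (a joint): angle of the chest's lid (20 mm thick, 0.6 kg): 0 shut, 1.68 leaning back on its stop, just past upright. Plain hinge without spring: let go below about 1.4 rad it falls shut, beyond about 1.52 rad it falls back onto its stop and stays
- lid_handle (a point): middle of the lid's handle: round steel bar 10 mm thick, 120 mm long, parallel to the chest's y, 45 mm out beyond the lid's front edge on two stems (40 mm free between bar and lid or chest), 239 mm from the hinge axis, 10 mm off the hinge plane. Lid shut: 100 mm above the bench, in front of the chest. Lid leaning back: about 327 mm up, straight above the lid's edge
- lid_hinge (a point): middle of the lid's hinge axis, which runs along the chest's y axis at the top of its rear wall, 97 mm behind the chest's centre and 90 mm above the bench. The handle moves on an arc about it, up and away from the robot as the lid opens
- comparator: length comparator fixed to the bench: aluminium plate 370 x 110 x 14 mm, fixed anvil at its +x end, sliding jaw (carriage) at its -x end. Origin on the bench; x along the measuring axis from jaw to anvil (roughly world +y). Two rest strips across it at x = -35 and +65 mm (12 mm wide, 108 mm long in y, tops 22 mm up) carry a prism laid along x with its centre line 42 mm above the bench
- anvil: the comparator's fixed anvil: blue block 54 mm wide, top 70 mm above the bench, a display on it up to 110 mm, with a steel disc 26 mm across. This body's origin and axes are the comparator's own; the touching face is anvil_face
- anvil_face (a point): centre of the anvil's steel disc that the prism's stud touches: comparator x = +100 mm, y = 0, 42 mm above the bench
- carriage (a joint): how far the jaw carriage is slid towards the anvil (m): 0 at its open stop, at most 0.060; starts at 0 to 0.020. Friction about 4 N. At 0 the gap from plunger to anvil is 210 mm (the studded prism is 170 mm over its studs), so a prism touching the anvil is met at 0.040; one short of it is pushed along the rests up to it (2 to 4 N). Let go, it may spring back some mm
- carriage_tab (a point): middle of the black grip tab on top of the jaw carriage: a block 20 mm (comparator x) x 24 mm (y), from the carriage's top at 62 mm up to 104 mm above the bench; this point is 86 mm up. It can be pinched from above either way and stands at comparator x = -150 mm plus the carriage's travel; the plunger's face is 40 mm ahead
- plunger (a joint): how far the spring plunger in the jaw has been pressed in (m): 0 when nothing touches it, 0.008 fully in. Spring: about 6 N at first, about 11 N fully in. A good nip presses it in by 3 mm or more with the prism against the anvil
- plunger_face (a point): centre of the plunger's steel disc (26 mm across), 42 mm above the bench, that touches the prism's other stud
- stud_prism: the prism to measure: grey mortar bar 160 x 40 x 40 mm with two blue painted bands and a steel stud (16 mm across, 5 mm long) in the middle of each end, 170 mm over all, about 0.5 kg (0.4 to 0.6). Origin at its centre; x along its length. It starts lying on the bench (centre 20 mm up)
- prism_a: plain grey mortar prism 160 x 40 x 40 mm, about 0.5 kg (0.4 to 0.6), no studs. Origin at its centre; x along its length. Starts lying on the bench; may be absent (None from the start)
- prism_b: as prism_a; may be absent
- prism_c: as prism_a; may be absent
- beaker: bystander: glass beaker, 72 mm across, 90 mm high, beyond the chest and comparator. Origin at the centre of its underside
- wash_bottle: bystander: white bottle with red cap, 68 mm across, 170 mm high, behind the chest's hinge side. Origin at the centre of its underside
- mallet: bystander: rubber mallet lying on the bench at the right, head 54 mm across and 90 mm long, handle 190 mm. Origin under its head end
Things that resemble listed ones, but are neither listed nor needed, are in the scene too. Leave any brown or purple look-alike of the stud_prism alone.

How it is judged:
By the outcome, as a careful person would: the job done as asked, in the order asked, and still so for the second after the job is handed in, with the robot touching nothing.
Of prism_a, prism_b, prism_c only 1 to 3 are there at a start; the rules pass over those that are not, and their reading is None.
At some moment in a run one of stud_prism may be knocked a few centimetres aside while the robot is not near it.
It also fails if it takes over 210 s, if anything falls off the work surface, if the arm or the gripper's body presses on something with over 40 N, if the wrist force passes 120 N, or if a joint passes its speed limit or range.

## Working session

There is one attempt and no reset: what is moved stays moved. The work goes in short steps, Python scripts to look and compute and a tool call to move; the robot and the scene stay as the last step left them, time stands still between calls to the robot, and variables do not carry over. Pictures are saved under pics/ and viewed, at most 14 in all, crops included, and the job is handed in when it is done.

Besides the shell and the picture viewer there is one more tool, called after "Emit:" as a command line: name --argument value ..., lists and objects as JSON in quotes. play_rows: Moves the arm, as the interface text tells. Its arguments: {"type":"object","properties":{"linear":{"type":"array"},"delta_rot":{"type":"array"},"jaw":{"type":"array"},"force":{"type":"number"}},"required":["linear","delta_rot","jaw"]}

```bash
mkdir -p pics; ls
cat > h.py <<'E'
import numpy as np, cv2
from station import arm
def snap(n,f):
    im=arm.get_image(n); cv2.imwrite(f'pics/{f}.png',im[:,:,::-1]); return im
def ray(n,uv):
    c=arm.calibration(n);K=np.array([[c['fx'],0,c['cx']],[0,c['fy'],c['cy']],[0,0,1.]])
    p=cv2.undistortPoints(np.array([[uv]],float),K,np.array(c['distortion'],float))[0,0]
    T=np.array(c['T']);return T[:3,3],T[:3,:3]@np.array([p[0],-p[1],-1.])
def w(n,uv,z):
    o,d=ray(n,uv);return o+d*(z-o[2])/d[2]
def proj(n,P):
    c=arm.calibration(n);K=np.array([[c['fx'],0,c['cx']],[0,c['fy'],c['cy']],[0,0,1.]])
    T=np.array(c['T']);q=(np.atleast_2d(P)-T[:3,3])@T[:3,:3];q=q*[1,-1,-1]
    return cv2.projectPoints(q,np.zeros(3),np.zeros(3),K,np.array(c['distortion'],float))[0][:,0]
def crop(im,f,x0,y0,x1,y1,s):
    cv2.imwrite(f'pics/{f}.png',cv2.resize(im[y0:y1,x0:x1,::-1],None,fx=s,fy=s,interpolation=cv2.INTER_CUBIC))
E
python3 - <<'E'
from h import *
a=snap('top','t0');b=snap('side','s0')
for n in('top','side'):
    c=arm.calibration(n);print(n,c['fx'],np.round(c['T'],2).tolist())
print(arm.get_state(),arm.pinch_z)
E
```

```text
pics
top 497.13390101745716 [[0.0, 1.0, -0.06, 409.64], [-1.0, -0.0, -0.02, -133.03], [-0.02, 0.06, 1.0, 1686.62], [0.0, 0.0, 0.0, 1.0]]
side 443.6011473977525 [[1.0, 0.06, -0.07, 425.08], [-0.09, 0.71, -0.7, -1038.9], [0.01, 0.7, 0.71, 1003.22], [0.0, 0.0, 0.0, 1.0]]
{'time_s': 0.1, 'qpos': array([-1.22000055e+00,  5.33005862e-02,  1.61414845e+00, -2.02030088e-05,
        1.47602191e+00, -1.19013822e-01]), 'qd': array([ 0.00146446, -0.00115952, -0.00191232, -0.00207928,  0.001637  ,
        0.00110846]), 'effort': array([-8.72665942e-05, -3.94904137e+01, -3.71363533e+01, -1.88526819e-04,
        3.91349924e-03, -7.33181537e-06]), 'position': array([ 282.7875521 , -556.881945  ,  302.78472496]), 'tool_rot': array([-3.13972526e+00, -2.03048718e-04,  4.69811338e-01]), 'wrist_force': array([-0.26735999, -0.08751119, -0.91235104]), 'torque': array([-0.00767737, -0.04069627,  0.03921723]), 'finger_force': 0.0, 'gripper_width': 85.48097251132779} 53.900000000000006
```

View pics/t0.png

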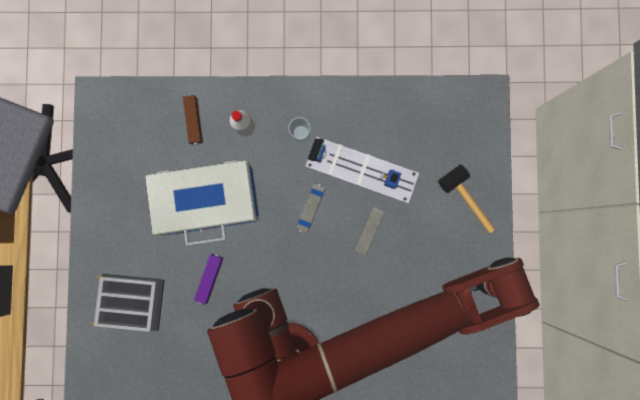

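View pics/s0.png

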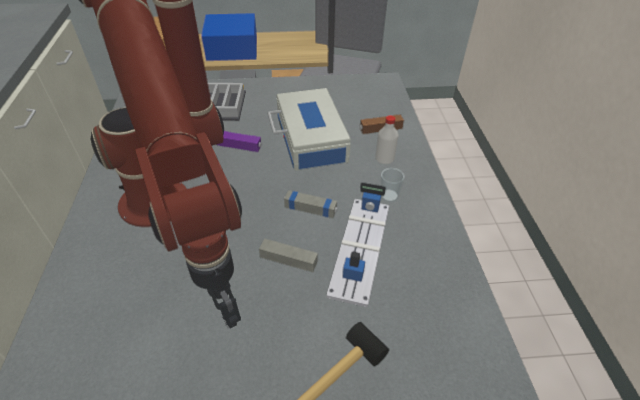

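The top view shows the candidates. The grey bar with blue bands and studs at (311,208) is the stud_prism. The plain grey bar at (370,230) is a plain prism. The look-alikes are purple at (208,279) and brown at (192,120). I'll check the choice in a close crop.

Run:
```python
from h import *
a=cv2.imread('pics/t0.png')[:,:,::-1]
crop(a,'t0a',290,125,430,260,5.7)
crop(a,'t0b',135,145,270,255,5.9)
```

```text
(no output)
```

View pics/t0a.png

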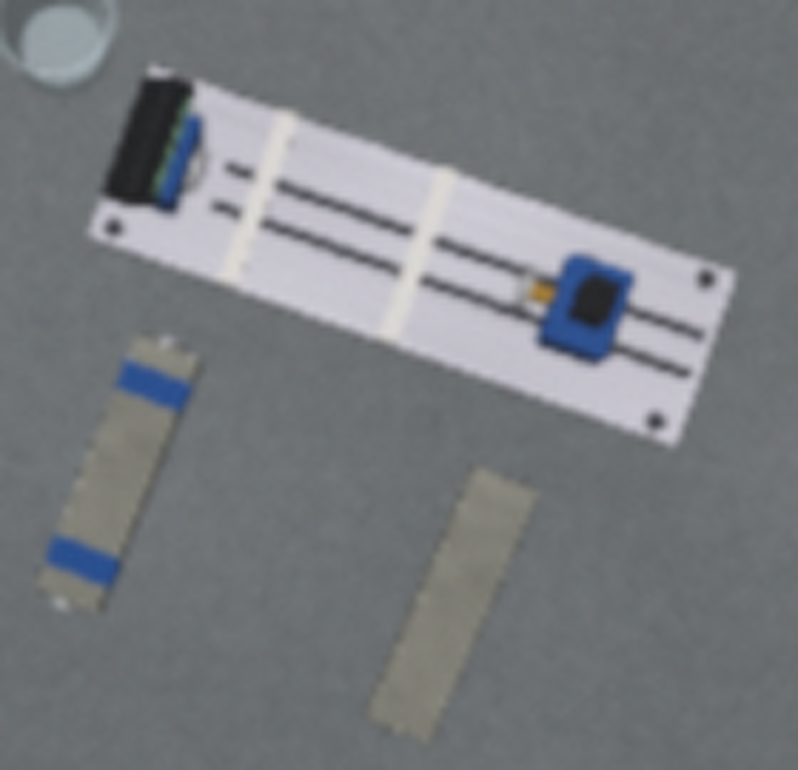

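View pics/t0b.png

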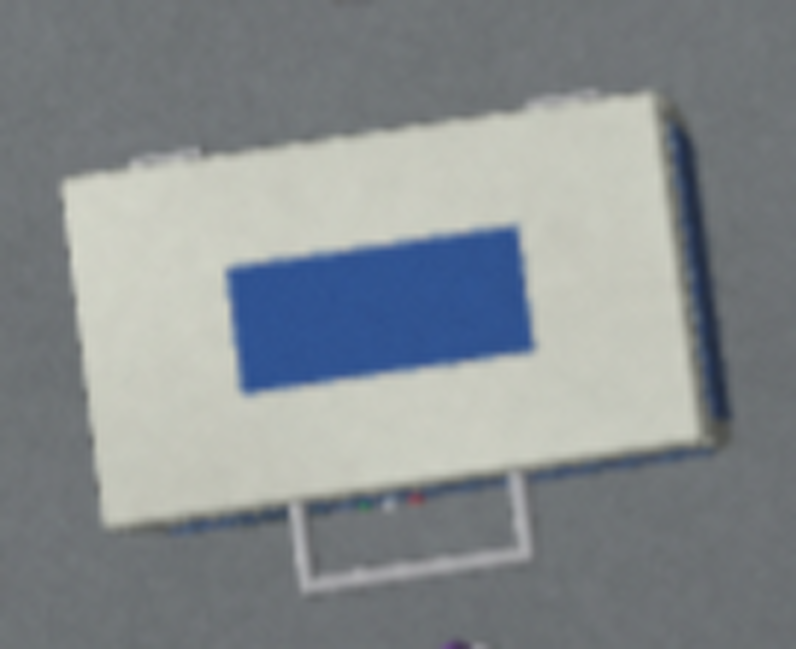

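The crop confirms the studded, blue-banded bar as stud_prism. The anvil is at the left end of the plate and the jaw at the right.

```bash
cat > m.py <<'E'
from h import *
def o(c,x0,y0,s): return [(c[0]+.5)/s-.5+x0,(c[1]+.5)/s-.5+y0]
def A(c,z): return w('top',o(c,290,125,5.7),z)
def B(c,z): return w('top',o(c,135,145,5.9),z)
E
python3 - <<'E'
from m import *
P=np.array([A(c,14) for c in[(155,65),(738,268),(678,447),(88,237)]])
print('plate',P.round(),P.mean(0).round(1),[np.linalg.norm(P[i]-P[(i+1)%4]).round() for i in range(4)])
ex=(P[0]+P[3]-P[1]-P[2]);print('yaw comp',np.arctan2(ex[1],ex[0]))
# other estimates of axis
for n,c,z in[('tab',(600,300),104),('strips1',(290,115),22),('s1b',(230,278),22),('s2',(448,170),22),('s2b',(392,335),22)]:print(n,A(c,z).round(1))
for n,cs in[('stud',[(133,335),(203,355),(103,612),(38,595)]),('pl',[(478,465),(540,490),(430,742),(367,712)])]:
    Q=np.array([A(c,40) for c in cs]);d=Q[0]+Q[1]-Q[2]-Q[3]
    print(n,Q.mean(0).round(1),np.arctan2(d[1],d[0]).round(3),[np.linalg.norm(Q[i]-Q[(i+1)%4]).round() for i in range(4)])
print('studs',A((165,341),20).round(1),A((60,604),20).round(1))
L=np.array([B(c,110) for c in[(62,180),(655,92),(706,440),(103,527)]])
d=L[0]+L[1]-L[2]-L[3];e=L[0]-L[1]+L[3]-L[2]
print('lid',L.mean(0).round(1),np.arctan2(d[1],d[0]).round(3),np.arctan2(-e[0],e[1]).round(3),[np.linalg.norm(L[i]-L[(i+1)%4]).round() for i in range(4)])
print('label',B((381,310),110).round(1))
H=B((305,585),103),B((530,553),103);print('handle',H,(H[0]+H[1])/2)
print('bottle',w('top',(238,118),170).round(),'beaker',w('top',(299,128),90).round(),'mallet',w('top',(454,179),50).round())
E
```

```text
plate [[ 736.  -91.   14.]
 [ 613. -436.   14.]
 [ 507. -399.   14.]
 [ 633.  -51.   14.]] [ 622.2 -244.1   14. ] [np.float64(366.0), np.float64(112.0), np.float64(370.0), np.float64(111.0)]
yaw comp 1.2274796076553198
tab [ 584.5 -342.3  104. ]
strips1 [ 704.  -170.9   22. ]
s1b [ 607.  -135.3   22. ]
s2 [ 670.9 -264.2   22. ]
s2b [ 573.  -230.7   22. ]
stud [490.3 -70.8  40. ] -0.359 [np.float64(43.0), np.float64(160.0), np.float64(39.0), np.float64(161.0)]
pl [ 416.  -264.7   40. ] -0.422 [np.float64(39.0), np.float64(159.0), np.float64(40.0), np.float64(157.0)]
studs [569.9 -96.9  20. ] [414.8 -35.3  20. ]
lid [521.5 281.6 110. ] 0.147 0.145 [np.float64(325.0), np.float64(191.0), np.float64(328.0), np.float64(190.0)]
label [521.  281.9 110. ]
handle (array([372.72630845, 322.39405562, 103.        ]), array([389.90893662, 200.99545094, 103.        ])) [381.31762253 261.69475328 103.        ]
bottle [762. 149. 170.] beaker [747. -35.  90.] mallet [ 584. -543.   50.]
```

Emit:
play_rows --linear '[[0.006,0.012,0],[0.018,0.04,0],[0.036,0.08,-0.01],[0.052,0.12,-0.02],[0.068,0.16,-0.03],[0.085,0.2,-0.04],[0.102,0.24,-0.05],[0.12,0.28,-0.06],[0.136,0.32,-0.064],[0.154,0.36,-0.064],[0.17,0.4,-0.064],[0.188,0.44,-0.064],[0.2,0.47,-0.064],[0.206,0.483,-0.064],[0.2075,0.487,-0.064],[0.2075,0.487,-0.064],[0.2075,0.487,-0.064]]' --delta_rot '[[0,0,-0.02],[0,0,-0.08],[0,0,-0.14],[0,0,-0.2],[0,0,-0.27],[0,0,-0.34],[0,0,-0.41],[0,0,-0.48],[0,0,-0.55],[0,0,-0.62],[0,0,-0.69],[0,0,-0.76],[0,0,-0.81],[0,0,-0.83],[0,0,-0.84],[0,0,-0.84],[0,0,-0.84]]' --jaw '[1,1,1,1,1,1,1,1,1,1,1,1,1,1,1,1,1]' --force 40

```text
time_s: 1.52
position: [490.1, -70.3, 239.5]
tool_rot: [3.141, 0.001, -0.369]
wrist_force: [-0.6, -0.1, 0.0]
gripper_width: 85.4
finger_force: 0.0
```

Run:
```python
from h import *
snap('side','s1');a=snap('top','t1');s=arm.get_state();print(s['position'],s['tool_rot'],s['qpos'])
b=cv2.imread('pics/s1.png');cv2.imwrite('pics/j1.png',cv2.resize(np.hstack([b[60:350,60:400],a[150:400,180:520,::-1].copy() if 0 else cv2.resize(a[110:400,180:520,::-1],(340,290))]),(800,341)))
```

```text
[490.03848682 -71.25556211 239.63194583] [ 3.14116343e+00  4.16766044e-04 -3.71422028e-01] [-2.94636087e-01 -2.16490098e-01  1.97513861e+00 -4.03046332e-04
  1.38339262e+00  1.64765736e+00]
```

View pics/j1.png

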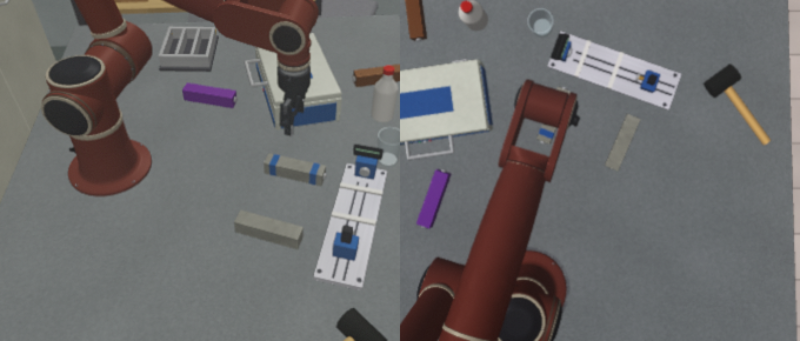

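Side view: the stud prism at about (310,205) has not moved, and only one plain prism at about (288,255) exists. Nothing was hidden by the arm. Descending to grasp.

Emit:
play_rows --linear '[[0,0,-0.01],[0,0,-0.03],[0,0,-0.055],[0,0,-0.08],[0,0,-0.105],[0,0,-0.125],[0,0,-0.14],[0,0,-0.15],[0,0,-0.156],[0,0,-0.159],[0,0,-0.159],[0,0,-0.159],[0,0,-0.159],[0,0,-0.159],[0,0,-0.159],[0,0,-0.159],[0,0,-0.159],[0,0,-0.159],[0,0,-0.159]]' --delta_rot '[[0,0,0],[0,0,0],[0,0,0],[0,0,0],[0,0,0],[0,0,0],[0,0,0],[0,0,0],[0,0,0],[0,0,0],[0,0,0],[0,0,0],[0,0,0],[0,0,0],[0,0,0],[0,0,0],[0,0,0],[0,0,0],[0,0,0]]' --jaw '[1,1,1,1,1,1,1,1,1,1,1,0.7,0.5,0.3,0.3,0.3,0.3,0.3,0.3]' --force 40

```text
time_s: 3.2
position: [491.2, -70.6, 82.0]
tool_rot: [3.141, -0.002, -0.37]
wrist_force: [-1.7, -0.4, 5.1]
gripper_width: 39.7
finger_force: 43.2
```

Emit:
play_rows --linear '[[0,0,0.006],[0,0,0.02],[0,0,0.04],[0,0,0.065],[0,0,0.09],[0,0,0.115],[0.005,-0.005,0.13],[0.016,-0.015,0.139],[0.032,-0.03,0.139],[0.048,-0.045,0.139],[0.064,-0.06,0.139],[0.08,-0.075,0.139],[0.096,-0.09,0.139],[0.112,-0.105,0.139],[0.125,-0.118,0.139],[0.136,-0.128,0.139],[0.143,-0.135,0.139],[0.1457,-0.1375,0.139],[0.1457,-0.1375,0.139],[0.1457,-0.1375,0.139]]' --delta_rot '[[0,0,0],[0,0,0],[0,0,0],[0,0,0.05],[0,0,0.15],[0,0,0.26],[0,0,0.37],[0,0,0.48],[0,0,0.59],[0,0,0.7],[0,0,0.81],[0,0,0.92],[0,0,1.03],[0,0,1.14],[0,0,1.25],[0,0,1.36],[0,0,1.46],[0,0,1.55],[0,0,1.598],[0,0,1.598]]' --jaw '[0.3,0.3,0.3,0.3,0.3,0.3,0.3,0.3,0.3,0.3,0.3,0.3,0.3,0.3,0.3,0.3,0.3,0.3,0.3,0.3]'

```text
time_s: 4.87
position: [635.1, -207.4, 217.2]
tool_rot: [-3.137, -0.001, 1.228]
wrist_force: [-0.4, 0.2, -4.3]
gripper_width: 39.6
finger_force: 41.9
```

Run:
```python
from h import *
b=snap('side','s2');s=arm.get_state();print(s['position'],s['tool_rot'],s['wrist_force'])
crop(b,'s2c',300,120,420,320,3)
```

```text
[ 635.08396487 -207.21310086  217.43120846] [-3.13723383e+00 -6.76398264e-04  1.22660566e+00] [ 0.17316239  0.76025477 -5.45335742]
```

View pics/s2c.png

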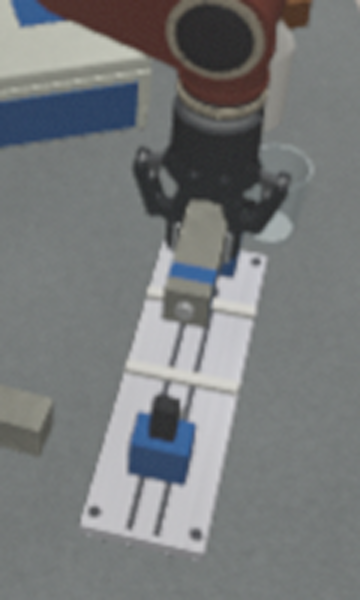

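The near stud end is at about (361,222.9) in the side picture, and the prism is held level. I'll check the prism's offset along its length.

Run:
```python
from h import *
ex=np.array([np.cos(1.2277),np.sin(1.2277)]);ey=np.array([-ex[1],ex[0]]);O=np.array([633.7,-214.4])
p=w('side',(361,223),156)[:2];print(p,(p-O)@ex,(p-O)@ey,'tcp',(np.array([635.1,-207.3])-O)@ex,(np.array([635.1,-207.3])-O)@ey)
for c in [(150,293),(255,312),(126,368),(240,387)]:
    q=w('side',(300+c[0]/3-.3,120+c[1]/3-.3),22)[:2];print((q-O)@ex,(q-O)@ey)
q=w('side',(300+166/3-.3,120+403/3-.3),104)[:2];print('tab',(q-O)@ex,(q-O)@ey)
```

```text
[ 607.37224266 -285.58416669] -75.89215774670106 0.8466328195239655 tcp 7.1571610885417405 1.070067826197884
59.81941131425533 51.019829885886395
61.351997435485785 -55.03326225593654
-41.66046437807418 53.37798692440961
-36.794538466784715 -55.48869856526885
tab -137.94199749664617 0.8107895623308865
```

Emit:
play_rows --linear '[[0,-0.002,-0.006],[0,-0.004,-0.02],[0,-0.004,-0.04],[0,-0.004,-0.06],[0,-0.004,-0.078],[0,-0.004,-0.09],[0,-0.004,-0.098],[0,-0.004,-0.103],[0,-0.004,-0.106],[0,-0.004,-0.108],[0,-0.004,-0.11],[0,-0.004,-0.111],[0,-0.004,-0.112],[0,-0.004,-0.112],[0,-0.004,-0.112]]' --delta_rot '[[0,0,0],[0,0,0],[0,0,0],[0,0,0],[0,0,0],[0,0,0],[0,0,0],[0,0,0],[0,0,0],[0,0,0],[0,0,0],[0,0,0],[0,0,0],[0,0,0],[0,0,0]]' --jaw '[0.3,0.3,0.3,0.3,0.3,0.3,0.3,0.3,0.3,0.3,0.3,0.3,0.3,0.3,0.3]'

```text
time_s: 6.17
position: [636.3, -211.8, 108.2]
tool_rot: [3.141, 0.0, 1.228]
wrist_force: [-0.9, 0.2, -5.7]
gripper_width: 39.6
finger_force: 41.8
```

Emit:
play_rows --linear '[[0,0,-0.001],[0,0,-0.002],[0,0,-0.003],[0,0,-0.004],[0,0,-0.004],[0,0,-0.004]]' --delta_rot '[[0,0,0],[0,0,0],[0,0,0],[0,0,0],[0,0,0],[0,0,0]]' --jaw '[0.3,0.3,0.3,0.3,0.3,0.3]'

```text
time_s: 6.67
position: [636.2, -211.8, 104.0]
tool_rot: [3.141, -0.0, 1.228]
wrist_force: [-0.2, -0.3, -5.0]
gripper_width: 39.4
finger_force: 42.1
```

Emit:
play_rows --linear '[[0,0,-0.001],[0,0,-0.0015],[0,0,-0.002],[0,0,-0.002]]' --delta_rot '[[0,0,0],[0,0,0],[0,0,0],[0,0,0]]' --jaw '[0.3,0.3,0.3,0.3]'

```text
time_s: 7.0
position: [636.4, -211.9, 104.0]
tool_rot: [-3.141, 0.0, 1.228]
wrist_force: [-7.3, 1.4, 6.6]
gripper_width: 39.3
finger_force: 43.3
```

Emit:
play_rows --linear '[[0,0,0.001],[0,0,0.001],[0,0,0.001],[0,0,0.001],[0,0,0.003],[0,0,0.015],[0,0,0.035],[0,0,0.06],[0,0,0.085],[-0.005,-0.013,0.1],[-0.012,-0.033,0.11],[-0.02,-0.055,0.11],[-0.028,-0.077,0.11],[-0.036,-0.099,0.11],[-0.044,-0.12,0.11],[-0.0485,-0.1316,0.11],[-0.0485,-0.1316,0.11],[-0.0485,-0.1316,0.11],[-0.0485,-0.1316,0.11],[-0.0485,-0.1316,0.11]]' --delta_rot '[[0,0,0],[0,0,0],[0,0,0],[0,0,0],[0,0,0],[0,0,0],[0,0,0],[0,0,0],[0,0,-0.1],[0,0,-0.22],[0,0,-0.34],[0,0,-0.46],[0,0,-0.58],[0,0,-0.7],[0,0,-0.82],[0,0,-0.94],[0,0,-1.06],[0,0,-1.18],[0,0,-1.3],[0,0,-1.42]]' --jaw '[0.4,0.5,0.6,0.7,0.7,0.7,0.7,0.7,0.7,0.7,0.7,0.7,0.7,0.7,0.7,0.7,0.7,0.7,0.7,0.7]'

```text
time_s: 8.67
position: [587.8, -343.8, 213.2]
tool_rot: [3.141, -0.001, -0.199]
wrist_force: [0.8, 0.2, -1.1]
gripper_width: 59.8
finger_force: 0.0
```

Run:
```python
from h import *
b=snap('side','s3');a=snap('top','t3')
A=cv2.resize(b[120:320,300:420,::-1],None,fx=2.8,fy=2.8,interpolation=2);Bm=cv2.resize(a[110:250,290:440,::-1],None,fx=3,fy=3,interpolation=2)
c=np.zeros((560,800,3),np.uint8);c[:A.shape[0],:A.shape[1]]=A;c[:Bm.shape[0],340:340+Bm.shape[1]]=Bm;cv2.imwrite('pics/j3.png',c)
```

```text
(no output)
```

View pics/j3.png

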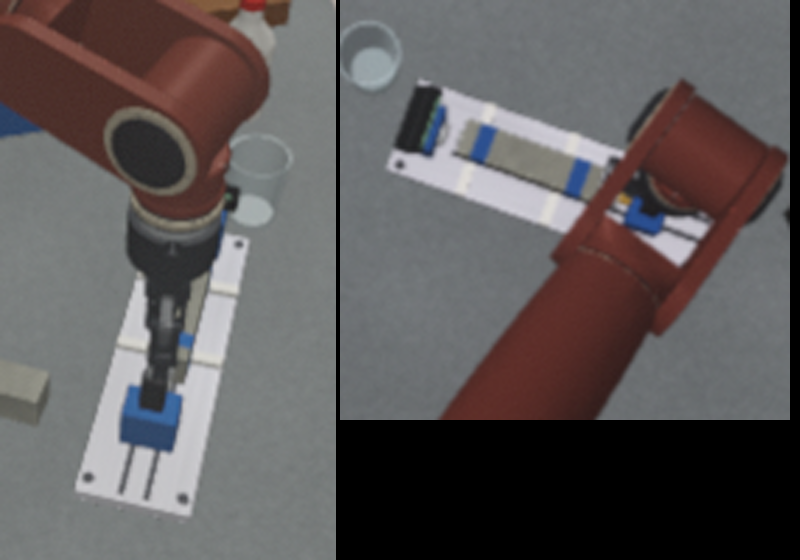

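The prism lies on both rests between the anvil and the plunger, in line with the axis. Next I pinch the tab.

Emit:
play_rows --linear '[[0,0,-0.006],[0,0,-0.02],[0,0,-0.035],[0,0,-0.05],[0,0,-0.06],[0,0,-0.067],[0,0,-0.07],[0,0,-0.07],[0,0,-0.07],[0,0,-0.07],[0,0,-0.07],[0,0,-0.07],[0,0,-0.07]]' --delta_rot '[[0,0,-0.1],[0,0,-0.15],[0,0,-0.15],[0,0,-0.15],[0,0,-0.15],[0,0,-0.15],[0,0,-0.15],[0,0,-0.15],[0,0,-0.15],[0,0,-0.15],[0,0,-0.15],[0,0,-0.15],[0,0,-0.15]]' --jaw '[0.6,0.6,0.6,0.6,0.6,0.6,0.6,0.4,0.3,0.2,0.1,0.1,0.1]' --force 40

```text
time_s: 9.85
position: [588.0, -343.8, 142.9]
tool_rot: [3.141, -0.002, -0.342]
wrist_force: [-0.6, -1.7, 1.4]
gripper_width: 19.2
finger_force: 40.9
```

Emit:
play_rows --linear '[[0.0005,0.0015,0],[0.0015,0.004,0],[0.0025,0.007,0],[0.0035,0.01,0],[0.0047,0.013,0],[0.0057,0.016,0],[0.0068,0.019,0],[0.0077,0.0215,0],[0.0084,0.0235,0],[0.0091,0.0255,0],[0.0096,0.027,0],[0.0101,0.0283,0],[0.0101,0.0283,0],[0.0101,0.0283,0]]' --delta_rot '[[0,0,0],[0,0,0],[0,0,0],[0,0,0],[0,0,0],[0,0,0],[0,0,0],[0,0,0],[0,0,0],[0,0,0],[0,0,0],[0,0,0],[0,0,0],[0,0,0]]' --jaw '[0.1,0.1,0.1,0.1,0.1,0.1,0.1,0.1,0.1,0.1,0.1,0.1,0.1,0.1]'

```text
time_s: 11.02
position: [597.8, -316.5, 142.8]
tool_rot: [3.138, -0.002, -0.342]
wrist_force: [-2.1, -9.2, 4.1]
gripper_width: 19.6
finger_force: 41.3
```

Emit:
play_rows --linear '[[0.0004,0.001,0],[0.0007,0.002,0],[0.001,0.0028,0],[0.001,0.0028,0],[0.001,0.0028,0]]' --delta_rot '[[0,0,0],[0,0,0],[0,0,0],[0,0,0],[0,0,0]]' --jaw '[0.1,0.1,0.1,0.1,0.1]'

```text
time_s: 11.43
position: [598.6, -314.3, 142.9]
tool_rot: [3.137, -0.002, -0.343]
wrist_force: [-2.3, -10.9, 2.2]
gripper_width: 19.4
finger_force: 41.3
```

Emit:
play_rows --linear '[[0.0004,0.001,0],[0.0007,0.0019,0],[0.0007,0.0019,0],[0.0007,0.0019,0],[0.0007,0.0019,0],[0.0007,0.0019,0]]' --delta_rot '[[0,0,0],[0,0,0],[0,0,0],[0,0,0],[0,0,0],[0,0,0]]' --jaw '[0.1,0.1,0.1,0.1,0.1,0.1]'

```text
time_s: 11.93
position: [599.2, -312.7, 142.9]
tool_rot: [3.137, -0.002, -0.343]
wrist_force: [-3.2, -12.1, 3.6]
gripper_width: 19.5
finger_force: 41.3
```

Run:
```python
from h import *
b=snap('side','s4');a=snap('top','t4');s=arm.get_state();print(s['position'],s['wrist_force'])
A=cv2.resize(b[180:290,320:400,::-1],None,fx=5,fy=5,interpolation=2);Bm=cv2.resize(a[120:210,295:395,::-1],None,fx=4,fy=4,interpolation=2)
c=np.zeros((550,800,3),np.uint8);c[:A.shape[0],:A.shape[1]]=A;c[:Bm.shape[0],400:400+Bm.shape[1]]=Bm;cv2.imwrite('pics/j4.png',c)
```

```text
[ 599.23122089 -312.72570651  142.88744593] [ -3.30950537 -12.11849299   3.58841389]
```

View pics/j4.png

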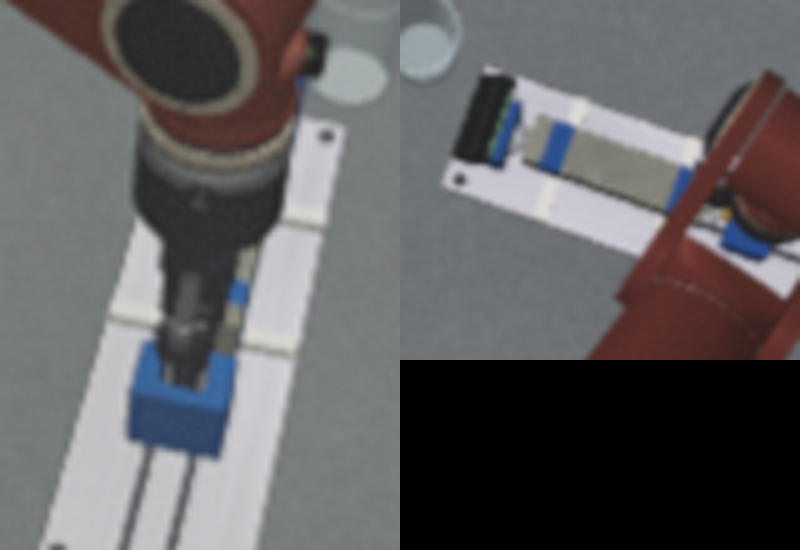

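The prism's far stud is at the anvil disc. The force rises with the spring slope, about 4 mm pressed. One more mm, then back.

Emit:
play_rows --linear '[[0.0003,0.0009,0],[0.0003,0.0009,0],[0.0003,0.0009,0],[0.0003,0.0009,0],[-0.0005,-0.0015,0],[-0.002,-0.005,0],[-0.003,-0.009,0],[-0.0045,-0.013,0],[-0.006,-0.017,0],[-0.0075,-0.021,0],[-0.009,-0.025,0],[-0.0103,-0.029,0],[-0.0118,-0.033,0],[-0.0128,-0.036,0],[-0.0139,-0.039,0],[-0.0147,-0.041,0],[-0.0147,-0.0412,0],[-0.0147,-0.0412,0]]' --delta_rot '[[0,0,0],[0,0,0],[0,0,0],[0,0,0],[0,0,0],[0,0,0],[0,0,0],[0,0,0],[0,0,0],[0,0,0],[0,0,0],[0,0,0],[0,0,0],[0,0,0],[0,0,0],[0,0,0],[0,0,0],[0,0,0]]' --jaw '[0.1,0.1,0.1,0.1,0.1,0.1,0.1,0.1,0.1,0.1,0.1,0.1,0.1,0.1,0.1,0.1,0.1,0.1]'

```text
time_s: 13.53
position: [585.8, -350.0, 142.8]
tool_rot: [-3.139, -0.001, -0.341]
wrist_force: [0.7, 2.6, 6.1]
gripper_width: 19.8
finger_force: 41.9
```

Emit:
play_rows --linear '[[-0.0005,-0.0015,0],[-0.001,-0.003,0],[-0.0015,-0.0045,0],[-0.002,-0.0055,0],[-0.002,-0.0055,0],[-0.002,-0.0055,0]]' --delta_rot '[[0,0,0],[0,0,0],[0,0,0],[0,0,0],[0,0,0],[0,0,0]]' --jaw '[0.1,0.1,0.1,0.1,0.1,0.1]'

```text
time_s: 14.03
position: [583.9, -355.3, 142.8]
tool_rot: [-3.139, -0.001, -0.341]
wrist_force: [0.3, 3.4, 6.9]
gripper_width: 19.3
finger_force: 41.9
```

Emit:
play_rows --linear '[[-0.0003,-0.001,0],[-0.0007,-0.002,0],[-0.001,-0.003,0],[-0.001,-0.003,0],[-0.001,-0.003,0]]' --delta_rot '[[0,0,0],[0,0,0],[0,0,0],[0,0,0],[0,0,0]]' --jaw '[0.1,0.1,0.1,0.1,0.1]'

```text
time_s: 14.45
position: [583.3, -356.9, 142.8]
tool_rot: [-3.136, -0.0, -0.341]
wrist_force: [1.7, 8.5, 8.9]
gripper_width: 19.4
finger_force: 42.1
```

Emit:
play_rows --linear '[[-0.0002,-0.0005,0],[-0.0002,-0.0005,0],[-0.0002,-0.0005,0],[-0.0002,-0.0005,0],[0,0,0.005],[0,0,0.02],[0,0,0.04],[0,0,0.07],[0,0,0.1],[-0.004,0.012,0.12],[-0.012,0.037,0.128],[-0.022,0.068,0.128],[-0.032,0.1,0.128],[-0.042,0.13,0.128],[-0.052,0.16,0.128],[-0.062,0.19,0.128],[-0.072,0.222,0.128],[-0.082,0.253,0.128],[-0.092,0.284,0.128],[-0.102,0.315,0.128]]' --delta_rot '[[0,0,0],[0,0,0],[0,0,0],[0,0,0],[0,0,0],[0,0,0],[0,0,0.04],[0,0,0.12],[0,0,0.2],[0,0,0.3],[0,0,0.4],[0,0,0.5],[0,0,0.6],[0,0,0.7],[0,0,0.8],[0,0,0.9],[0,0,1.0],[0,0,1.1],[0,0,1.2],[0,0,1.3]]' --jaw '[0.25,0.35,0.45,0.5,0.5,0.5,0.5,0.5,0.5,0.5,0.5,0.5,0.5,0.5,0.5,0.5,0.4,0.35,0.35,0.35]'

```text
time_s: 16.12
position: [479.1, -43.9, 271.5]
tool_rot: [3.14, -0.001, 0.962]
wrist_force: [1.1, 0.8, 0.4]
gripper_width: 29.8
finger_force: 0.0
```

Emit:
play_rows --linear '[[-0.01,0.031,0],[-0.02,0.062,0],[-0.03,0.093,0],[-0.04,0.124,0],[-0.05,0.155,0],[-0.06,0.186,0],[-0.07,0.217,0],[-0.08,0.248,0],[-0.09,0.279,0],[-0.096,0.298,0],[-0.099,0.3055,0],[-0.099,0.3065,0],[-0.099,0.3065,0],[-0.099,0.3065,0]]' --delta_rot '[[0,0,0.08],[0,0,0.16],[0,0,0.24],[0,0,0.32],[0,0,0.4],[0,0,0.48],[0,0,0.56],[0,0,0.64],[0,0,0.7],[0,0,0.74],[0,0,0.76],[0,0,0.76],[0,0,0.76],[0,0,0.76]]' --jaw '[0.35,0.35,0.35,0.35,0.35,0.35,0.35,0.35,0.35,0.35,0.35,0.35,0.35,0.35]'

```text
time_s: 17.28
position: [381.2, 260.6, 270.3]
tool_rot: [3.141, 0.0, 1.716]
wrist_force: [0.2, 0.1, 0.7]
gripper_width: 29.7
finger_force: 0.0
```

Run:
```python
from h import *
b=snap('side','s5');a=snap('top','t5');s=arm.get_state();print(s['position'],s['tool_rot'],s['qpos'])
A=cv2.resize(b[60:300,230:410,::-1],None,fx=2.2,fy=2.2,interpolation=2);Bm=cv2.resize(a[120:270,130:440,::-1],None,fx=1.29,fy=1.29,interpolation=2);Cm=cv2.resize(a[120:210,295:395,::-1],None,fx=4,fy=4,interpolation=2)
c=np.zeros((560,800,3),np.uint8)
for I,y,x in((A,0,0),(Bm,0,400),(Cm,200,400)):c[y:y+I.shape[0],x:x+I.shape[1]]=I[:,:800-x]
cv2.imwrite('pics/j5.png',c)
```

```text
[381.21233427 260.45027036 270.05058699] [3.14141564e+00 2.26267297e-04 1.71559337e+00] [ 4.38079814e-01 -3.33321068e-01  2.01731732e+00 -2.69506957e-04
  1.45749236e+00  2.93313211e-01]
```

View pics/j5.png

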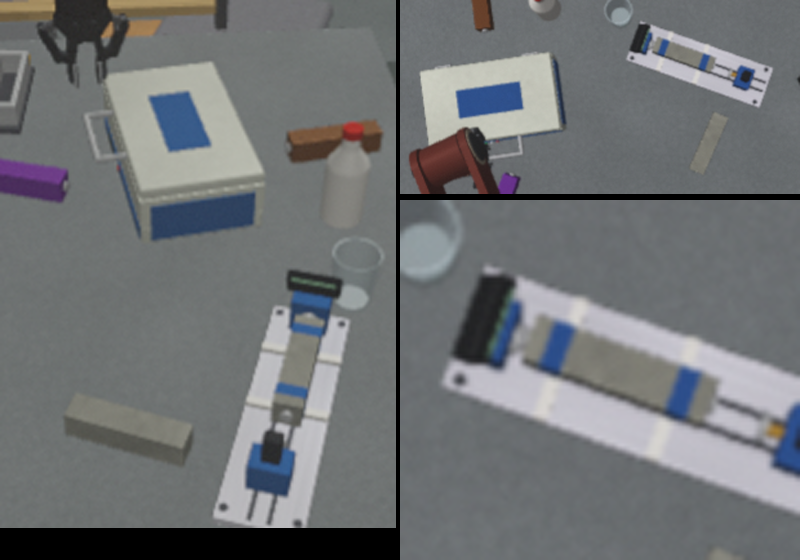

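Jaw open with a clear gap, and the prism is undisturbed on its rests. Now the handle pinch.

Emit:
play_rows --linear '[[0,0,-0.008],[0,0,-0.025],[0,0,-0.045],[0,0,-0.065],[0,0,-0.085],[0,0,-0.1],[0,0,-0.11],[0,0,-0.114],[0,0,-0.116],[0,0,-0.116],[0,0,-0.116],[0,0,-0.116],[0,0,-0.116],[0,0,-0.116],[0,0,-0.116],[0,0,-0.116]]' --delta_rot '[[0,0,0],[0,0,0],[0,0,0],[0,0,0],[0,0,0],[0,0,0],[0,0,0],[0,0,0],[0,0,0],[0,0,0],[0,0,0],[0,0,0],[0,0,0],[0,0,0],[0,0,0],[0,0,0]]' --jaw '[0.35,0.35,0.35,0.35,0.35,0.35,0.35,0.35,0.35,0.35,0.2,0.1,0.05,0.05,0.05,0.05]' --force 30

```text
time_s: 18.72
position: [379.8, 261.5, 154.8]
tool_rot: [-3.138, 0.0, 1.718]
wrist_force: [-6.4, -2.3, 5.4]
gripper_width: 8.6
finger_force: 29.3
```

Run:
```python
import numpy as np
e=np.array([np.cos(.146),np.sin(.146)])
for t in np.r_[np.arange(0,1.61,.1),1.66]:
    x=-239*np.cos(t)+10*np.sin(t)+239; z=239*np.sin(t)+10*np.cos(t)-10
    print(round(t,2),(x*e).round(1),round(z,1))
```

```text
0.0 [0. 0.] 0.0
0.1 [2.2 0.3] 23.8
0.2 [6.7 1. ] 47.3
0.3 [13.5  2. ] 70.2
0.4 [22.5  3.3] 92.3
0.5 [33.7  5. ] 113.4
0.6 [46.9  6.9] 133.2
0.7 [62.   9.1] 151.6
0.8 [78.8 11.6] 168.4
0.9 [97.2 14.3] 183.4
1.0 [117.   17.2] 196.5
1.1 [138.   20.3] 207.5
1.2 [160.   23.5] 216.4
1.3 [182.7  26.9] 223.0
1.4 [206.   30.3] 227.2
1.5 [229.6  33.8] 229.1
1.6 [253.3  37.2] 228.6
1.66 [267.4  39.3] 227.2
```

Emit:
play_rows --linear '[[0.0002,0,0.004],[0.001,0.0001,0.012],[0.0022,0.0003,0.0238],[0.0042,0.0006,0.0355],[0.0067,0.001,0.0473],[0.01,0.0015,0.0588],[0.0135,0.002,0.0702],[0.018,0.0027,0.0813],[0.0225,0.0033,0.0923],[0.028,0.0041,0.103],[0.0337,0.005,0.1134],[0.04,0.006,0.1234],[0.0469,0.0069,0.1332],[0.0469,0.0069,0.1332],[0.0469,0.0069,0.1332]]' --delta_rot '[[0,0,0],[0,0,0],[0,0,0],[0,0,0],[0,0,0],[0,0,0],[0,0,0],[0,0,0],[0,0,0],[0,0,0],[0,0,0],[0,0,0],[0,0,0],[0,0,0],[0,0,0]]' --jaw '[0.05,0.05,0.05,0.05,0.05,0.05,0.05,0.05,0.05,0.05,0.05,0.05,0.05,0.05,0.05]' --force 40

```text
time_s: 19.97
position: [426.8, 268.4, 290.8]
tool_rot: [-3.139, -0.0, 1.718]
wrist_force: [-13.9, -2.3, 7.0]
gripper_width: 8.3
finger_force: 39.5
```

Emit:
play_rows --linear '[[-0.001,0,0.003],[0.0065,0.001,0.0135],[0.014,0.0022,0.0225],[0.0223,0.0034,0.031],[0.0309,0.0047,0.0393],[0.04,0.006,0.047],[0.0493,0.0074,0.0543],[0.059,0.0088,0.061],[0.0691,0.0103,0.0674],[0.0795,0.0118,0.073],[0.0901,0.0134,0.0784],[0.101,0.015,0.083],[0.1121,0.0166,0.0873],[0.1121,0.0166,0.0873],[0.1121,0.0166,0.0873]]' --delta_rot '[[0,0,0],[0,0,0],[0,0,0],[0,0,0],[0,0,0],[0,0,0],[0,0,0],[0,0,0],[0,0,0],[0,0,0],[0,0,0],[0,0,0],[0,0,0],[0,0,0],[0,0,0]]' --jaw '[0.05,0.05,0.05,0.05,0.05,0.05,0.05,0.05,0.05,0.05,0.05,0.05,0.05,0.05,0.05]'

```text
time_s: 21.22
position: [540.2, 285.1, 377.1]
tool_rot: [3.138, -0.001, 1.718]
wrist_force: [-2.7, 0.9, 4.7]
gripper_width: 8.5
finger_force: 40.8
```

Run:
```python
from h import *
b=snap('side','s6')
crop(b,'s6c',200,0,410,180,3.5)
print(proj('side',[[539.7,285,314],[617.3,295.9,90]]))
```

```text
[[316.02058445  59.41087032]
 [337.14944847 115.5466088 ]]
```

View pics/s6c.png

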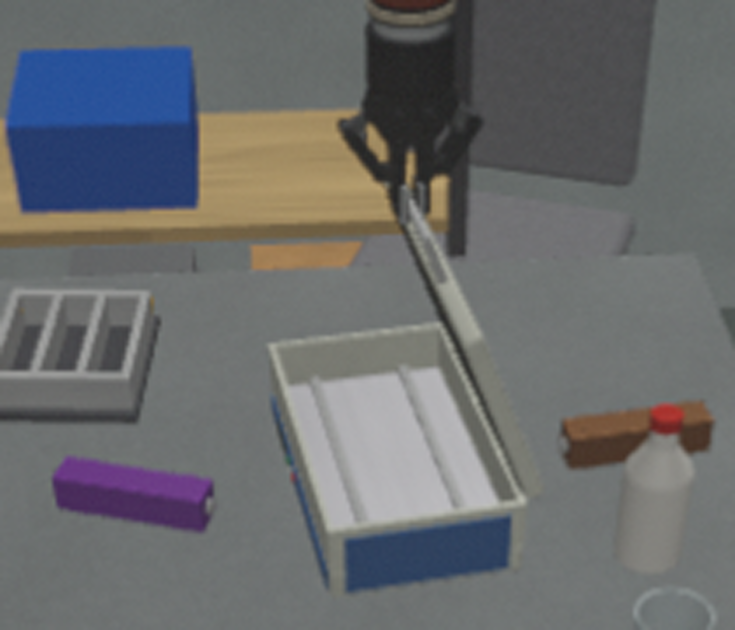

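The chest is empty and the lid is at about 1.2 rad, still held. Continuing the arc.

Emit:
play_rows --linear '[[0.006,0.001,0.002],[0.014,0.002,0.0045],[0.0227,0.0034,0.0066],[0.034,0.005,0.009],[0.046,0.0068,0.0108],[0.058,0.0086,0.012],[0.0696,0.0103,0.0127],[0.08,0.0118,0.0127],[0.088,0.013,0.0125],[0.0933,0.0137,0.0122],[0.0965,0.0142,0.012],[0.0995,0.0146,0.0117],[0.1005,0.0147,0.0116],[0.1005,0.0147,0.0116]]' --delta_rot '[[0,0,0],[0,0,0],[0,0,0],[0,0,0],[0,0,0],[0,0,0],[0,0,0],[0,0,0],[0,0,0],[0,0,0],[0,0,0],[0,0,0],[0,0,0],[0,0,0]]' --jaw '[0.05,0.05,0.05,0.05,0.05,0.05,0.05,0.05,0.05,0.05,0.05,0.05,0.05,0.05]'

```text
time_s: 22.43
position: [640.4, 299.8, 386.4]
tool_rot: [3.14, -0.0, 1.718]
wrist_force: [0.1, 3.2, 3.4]
gripper_width: 8.2
finger_force: 42.6
```

Emit:
play_rows --linear '[[0.002,0.0003,0],[0.004,0.0006,-0.0005],[0.006,0.0009,-0.0008],[0.008,0.0011,-0.001],[0.008,0.0011,-0.001],[0.008,0.0011,-0.001]]' --delta_rot '[[0,0,0],[0,0,0],[0,0,0],[0,0,0],[0,0,0],[0,0,0]]' --jaw '[0.05,0.05,0.05,0.05,0.05,0.05]'

```text
time_s: 22.93
position: [648.5, 301.0, 385.4]
tool_rot: [3.141, -0.001, 1.718]
wrist_force: [-0.3, 2.8, 5.3]
gripper_width: 8.4
finger_force: 42.8
```

Emit:
play_rows --linear '[[0.001,0.0001,0],[0.002,0.0003,0],[0.003,0.0004,-0.0003],[0.004,0.0006,-0.0005],[0.004,0.0006,-0.0005],[0.004,0.0006,-0.0005]]' --delta_rot '[[0,0,0],[0,0,0],[0,0,0],[0,0,0],[0,0,0],[0,0,0]]' --jaw '[0.05,0.05,0.05,0.05,0.05,0.05]'

```text
time_s: 23.43
position: [651.7, 301.5, 384.6]
tool_rot: [-3.14, -0.0, 1.718]
wrist_force: [-4.8, 3.7, 6.2]
gripper_width: 8.1
finger_force: 43.1
```

Emit:
play_rows --linear '[[0,0,0],[0,0,0],[0,0,0.001],[0,0,0.008],[0,0,0.025],[0,0,0.045],[-0.003,-0.008,0.06],[-0.012,-0.028,0.06],[-0.024,-0.057,0.06],[-0.036,-0.086,0.06],[-0.048,-0.115,0.06],[-0.06,-0.144,0.05],[-0.072,-0.173,0.03],[-0.084,-0.202,0.01],[-0.096,-0.23,-0.01],[-0.108,-0.26,-0.03],[-0.12,-0.288,-0.05],[-0.132,-0.317,-0.07],[-0.144,-0.346,-0.09],[-0.156,-0.374,-0.11]]' --delta_rot '[[0,0,0],[0,0,0],[0,0,0],[0,0,0],[0,0,0],[0,0,0],[0,0,0],[0,0,-0.05],[0,0,-0.15],[0,0,-0.25],[0,0,-0.36],[0,0,-0.47],[0,0,-0.58],[0,0,-0.69],[0,0,-0.8],[0,0,-0.91],[0,0,-1.02],[0,0,-1.13],[0,0,-1.24],[0,0,-1.35]]' --jaw '[0.2,0.3,0.35,0.35,0.35,0.35,0.35,0.35,0.35,0.35,0.35,0.35,0.35,0.5,0.7,0.9,1,1,1,1]'

```text
time_s: 25.1
position: [495.2, -74.5, 274.3]
tool_rot: [3.14, -0.001, 0.362]
wrist_force: [0.6, -0.1, -0.9]
gripper_width: 85.4
finger_force: 0.0
```

Emit:
play_rows --linear '[[-0.012,-0.029,-0.01],[-0.024,-0.057,-0.02],[-0.036,-0.086,-0.025],[-0.048,-0.115,-0.025],[-0.06,-0.144,-0.025],[-0.07,-0.17,-0.025],[-0.077,-0.185,-0.025],[-0.08,-0.191,-0.025],[-0.08,-0.192,-0.025],[-0.08,-0.192,-0.025]]' --delta_rot '[[0,0,-0.1],[0,0,-0.2],[0,0,-0.3],[0,0,-0.4],[0,0,-0.5],[0,0,-0.6],[0,0,-0.69],[0,0,-0.76],[0,0,-0.789],[0,0,-0.789]]' --jaw '[1,1,1,1,1,1,1,1,1,1]'

```text
time_s: 25.93
position: [415.5, -265.8, 250.1]
tool_rot: [3.141, -0.001, -0.424]
wrist_force: [0.2, 0.0, -0.5]
gripper_width: 85.4
finger_force: 0.0
```

Run:
```python
from h import *
b=snap('side','s7');s=arm.get_state();print(s['position'],s['tool_rot'])
crop(b,'s7c',210,20,420,300,2.1)
```

```text
[ 415.7822349  -265.27336322  250.03439254] [ 3.14101556e+00 -5.15009505e-04 -4.21571150e-01]
```

View pics/s7c.png

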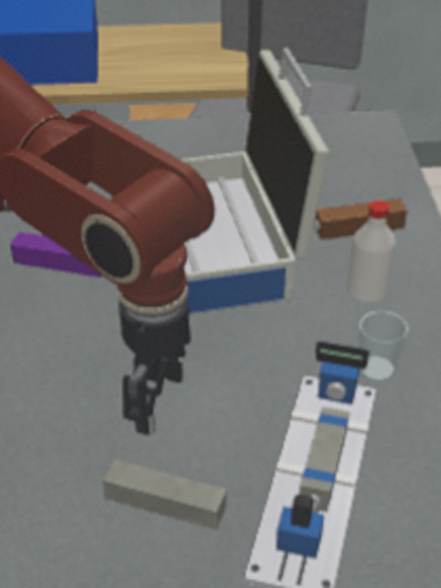

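The lid stays open. The stud prism has been knocked along the comparator towards the jaw, so I'll re-measure it before grasping. The plain prism is in place.

Emit:
play_rows --linear '[[0,0,-0.01],[0,0,-0.03],[0,0,-0.055],[0,0,-0.08],[0,0,-0.105],[0,0,-0.13],[0,0,-0.148],[0,0,-0.158],[0,0,-0.165],[0,0,-0.168],[0,0,-0.168],[0,0,-0.168],[0,0,-0.168],[0,0,-0.168],[0,0,-0.168],[0,0,-0.168],[0,0,-0.168],[0,0,-0.168],[0,0,-0.168]]' --delta_rot '[[0,0,0],[0,0,0],[0,0,0],[0,0,0],[0,0,0],[0,0,0],[0,0,0],[0,0,0],[0,0,0],[0,0,0],[0,0,0],[0,0,0],[0,0,0],[0,0,0],[0,0,0],[0,0,0],[0,0,0],[0,0,0],[0,0,0]]' --jaw '[1,1,1,1,1,1,1,1,1,1,1,0.7,0.5,0.3,0.3,0.3,0.3,0.3,0.3]' --force 40

```text
time_s: 27.57
position: [416.8, -265.5, 82.7]
tool_rot: [3.14, -0.002, -0.421]
wrist_force: [-1.5, -1.0, 5.6]
gripper_width: 39.6
finger_force: 43.6
```

Emit:
play_rows --linear '[[0,0,0.006],[0,0,0.02],[0,0,0.04],[0,0,0.065],[0,0,0.09],[0.001,0.006,0.115],[0.003,0.02,0.135],[0.008,0.046,0.15],[0.013,0.078,0.15],[0.018,0.11,0.15],[0.024,0.143,0.15],[0.0295,0.176,0.15],[0.035,0.21,0.15],[0.0405,0.243,0.15],[0.046,0.276,0.15],[0.0515,0.309,0.15],[0.057,0.342,0.15],[0.0625,0.375,0.15],[0.068,0.408,0.15],[0.0735,0.441,0.15]]' --delta_rot '[[0,0,0],[0,0,0],[0,0,0],[0,0,0],[0,0,0],[0,0,0],[0,0,0.03],[0,0,0.08],[0,0,0.13],[0,0,0.18],[0,0,0.23],[0,0,0.28],[0,0,0.33],[0,0,0.38],[0,0,0.43],[0,0,0.48],[0,0,0.53],[0,0,0.555],[0,0,0.568],[0,0,0.568]]' --jaw '[0.3,0.3,0.3,0.3,0.3,0.3,0.3,0.3,0.3,0.3,0.3,0.3,0.3,0.3,0.3,0.3,0.3,0.3,0.3,0.3]'

```text
time_s: 29.23
position: [488.2, 178.1, 229.5]
tool_rot: [-3.141, 0.004, 0.148]
wrist_force: [0.5, -0.6, -5.1]
gripper_width: 39.2
finger_force: 42.2
```

Emit:
play_rows --linear '[[0.0055,0.033,0],[0.011,0.066,0],[0.0165,0.098,0],[0.021,0.125,0],[0.024,0.142,0],[0.0251,0.15,0],[0.0251,0.15,0],[0.0251,0.15,0],[0.0251,0.15,0]]' --delta_rot '[[0,0,0],[0,0,0],[0,0,0],[0,0,0],[0,0,0],[0,0,0],[0,0,0],[0,0,0],[0,0,0]]' --jaw '[0.3,0.3,0.3,0.3,0.3,0.3,0.3,0.3,0.3]'

```text
time_s: 29.98
position: [514.3, 325.2, 230.6]
tool_rot: [3.141, 0.002, 0.146]
wrist_force: [0.4, -0.8, -5.3]
gripper_width: 39.4
finger_force: 42.3
```

Run:
```python
from h import *
b=snap('side','s8');a=snap('top','t8');s=arm.get_state();print(s['position'],s['tool_rot'],s['wrist_force'])
A=cv2.resize(b[40:180,230:370,::-1],None,fx=2.85,fy=2.85,interpolation=2);Bm=cv2.resize(a[130:250,140:270,::-1],None,fx=2,fy=2,interpolation=2);Cm=cv2.resize(a[125:215,295:425,::-1],None,fx=3,fy=3,interpolation=2)
c=np.zeros((560,800,3),np.uint8)
for I,y,x in((A,0,0),(Bm,0,400),(Cm,260,400)):c[y:y+I.shape[0],x:x+I.shape[1]]=I[:,:800-x]
cv2.imwrite('pics/j8.png',c)
```

```text
[514.69781751 325.12007543 231.20359005] [3.14117872e+00 7.30456248e-04 1.45405121e-01] [-0.58967858 -0.18480528 -4.48058992]
```

View pics/j8.png

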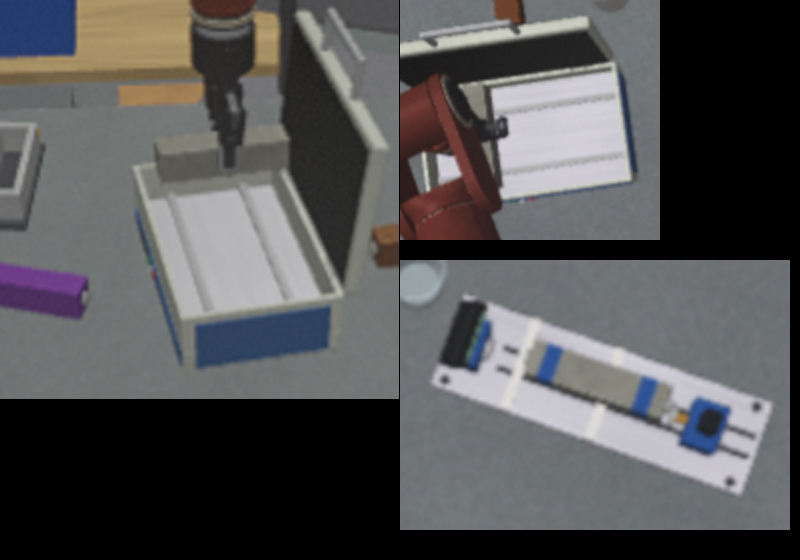

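The plain prism hangs inside the chamber outline, with its end at about (228,165) in the crop. The knocked stud prism is still in line on the rests. Lowering.

Emit:
play_rows --linear '[[0,0,-0.008],[0,0,-0.022],[0,0,-0.04],[0,0,-0.058],[0,0,-0.073],[0,0,-0.085],[0,0,-0.092],[0,0,-0.096],[0,0,-0.098],[0,0,-0.0995],[0,0,-0.1005],[0,0,-0.1015],[0,0,-0.1025],[0,0,-0.1025]]' --delta_rot '[[0,0,0],[0,0,0],[0,0,0],[0,0,0],[0,0,0],[0,0,0],[0,0,0],[0,0,0],[0,0,0],[0,0,0],[0,0,0],[0,0,0],[0,0,0],[0,0,0]]' --jaw '[0.3,0.3,0.3,0.3,0.3,0.3,0.3,0.3,0.3,0.3,0.3,0.3,0.3,0.3]'

```text
time_s: 31.25
position: [515.0, 326.4, 129.3]
tool_rot: [-3.141, -0.001, 0.147]
wrist_force: [-0.4, -0.9, -5.7]
gripper_width: 39.2
finger_force: 42.2
```

Run:
```python
from h import *
ex=np.array([np.cos(1.2277),np.sin(1.2277)]);ey=np.array([-ex[1],ex[0]]);O=np.array([633.7,-214.4])
Q=[]
for c in[(537,340),(673,383),(663,417),(525,374)]:
    q=w('top',(295+(c[0]-400+.5)/3-.5,125+(c[1]-260+.5)/3-.5),62)[:2];Q.append(q);print(((q-O)@ex).round(1),((q-O)@ey).round(1))
for c in[(550,362),(645,395)]:
    q=w('top',(295+(c[0]-400)/3-.3,125+(c[1]-260)/3-.3),62)[:2];print('band',q,((q-O)@ex).round(1),((q-O)@ey).round(1))
print(np.mean(Q,0))
```

```text
56.2 -23.9
-99.8 -28.8
-101.9 10.1
56.0 15.9
band [ 650.62653621 -183.85708818] 34.5 -5.7
band [ 614.00918723 -287.57025206] -75.5 -6.1
[ 632.45127674 -237.72511965]
```

Emit:
play_rows --linear '[[0,0,-0.0005],[0,0,-0.001],[0,0,-0.0015],[0,0,-0.002],[0,0,-0.002]]' --delta_rot '[[0,0,0],[0,0,0],[0,0,0],[0,0,0],[0,0,0]]' --jaw '[0.3,0.3,0.3,0.3,0.3]'

```text
time_s: 31.67
position: [515.2, 326.5, 128.7]
tool_rot: [-3.142, -0.001, 0.147]
wrist_force: [-4.6, -1.9, 4.4]
gripper_width: 39.1
finger_force: 43.5
```

Emit:
play_rows --linear '[[0,0,0.0005],[0,0,0.0005],[0,0,0.0005],[0,0,0.0005],[0,0,0.004],[0,0,0.015],[0,0,0.035],[0,0,0.06],[0,0,0.09],[0.001,-0.006,0.115],[0.005,-0.022,0.133],[0.011,-0.05,0.133],[0.018,-0.083,0.133],[0.025,-0.116,0.133],[0.032,-0.15,0.133],[0.039,-0.183,0.133],[0.046,-0.217,0.133],[0.053,-0.25,0.133],[0.06,-0.284,0.133],[0.067,-0.318,0.133]]' --delta_rot '[[0,0,0],[0,0,0],[0,0,0],[0,0,0],[0,0,0],[0,0,0],[0,0,0],[0,0,0],[0,0,0],[0,0,0],[0,0,0],[0,0,0.05],[0,0,0.12],[0,0,0.19],[0,0,0.26],[0,0,0.33],[0,0,0.4],[0,0,0.47],[0,0,0.54],[0,0,0.61]]' --jaw '[0.4,0.5,0.6,0.7,0.7,0.7,0.7,0.7,0.7,0.7,0.7,0.7,0.8,0.9,1,1,1,1,1,1]'

```text
time_s: 33.33
position: [582.1, 6.6, 261.4]
tool_rot: [3.14, -0.001, 0.76]
wrist_force: [0.4, -0.3, -0.8]
gripper_width: 85.5
finger_force: 0.0
```

Run:
```python
from h import *
b=snap('side','s9');a=snap('top','t9')
A=cv2.resize(b[190:290,320:400,::-1],None,fx=4.9,fy=4.9,interpolation=2);Bm=cv2.resize(a[120:230,270:430,::-1],None,fx=2.5,fy=2.5,interpolation=2);Cm=cv2.resize(a[130:250,140:270,::-1],None,fx=2.3,fy=2.3,interpolation=2)
c=np.zeros((560,800,3),np.uint8)
for I,y,x in((A,0,0),(Bm,0,400),(Cm,280,400)):c[y:y+I.shape[0],x:x+I.shape[1]]=I[:,:800-x]
cv2.imwrite('pics/j9.png',c)
```

```text
(no output)
```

View pics/j9.png

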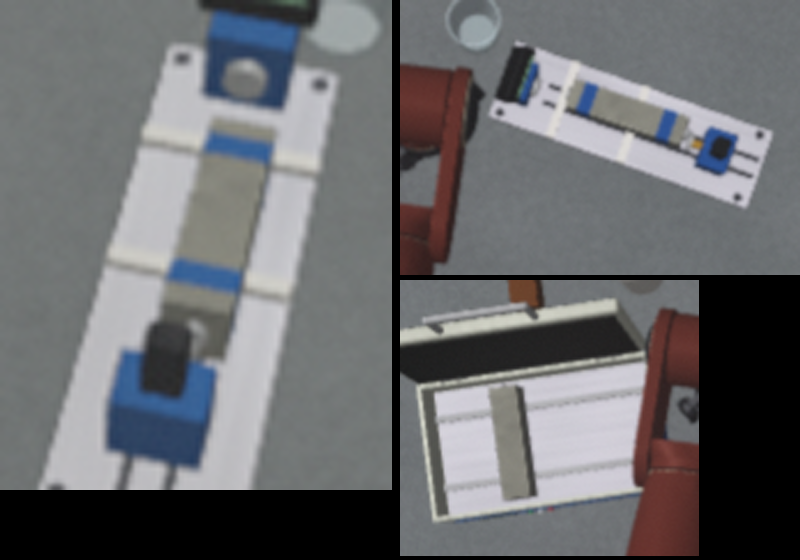

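Run:
```python
from h import *
ex=np.array([np.cos(1.2277),np.sin(1.2277)]);ey=np.array([-ex[1],ex[0]]);O=np.array([633.7,-214.4])
def S(c,z):
    q=w('side',(320+(c[0]+.5)/4.9-.5,190+(c[1]+.5)/4.9-.5),z)[:2];return ((q-O)@ex).round(1),((q-O)@ey).round(1)
for z in(62,56,54): print(z,'far',S((208,118),z),S((277,128),z),'near',S((163,283),z),S((238,297),z))
print('strips',S((145,133),22),S((318,167),22),S((108,255),22),S((290,292),22),'disc',S((243,80),42))
def T(c,z):
    q=w('top',(270+(c[0]-400+.5)/2.5-.5,120+(c[1]+.5)/2.5-.5),z)[:2];return ((q-O)@ex).round(1),((q-O)@ey).round(1)
print(T((573,80),62),T((566,107),62),T((690,116),62),T((683,140),62))
def G(c,z): return w('top',(140+(c[0]-400+.5)/2.3-.5,130+(c[1]-280+.5)/2.3-.5),z).round(1)
print('plain',G((490,388),86),G((521,384),86),G((531,495),86),G((503,499),86))
```

```text
62 far (np.float64(46.5), np.float64(13.7)) (np.float64(49.0), np.float64(-27.3)) near (np.float64(-83.8), np.float64(14.8)) (np.float64(-83.0), np.float64(-27.2))
56 far (np.float64(52.2), np.float64(14.3)) (np.float64(54.7), np.float64(-27.0)) near (np.float64(-79.0), np.float64(15.4)) (np.float64(-78.1), np.float64(-26.9))
54 far (np.float64(54.1), np.float64(14.5)) (np.float64(56.6), np.float64(-26.9)) near (np.float64(-77.4), np.float64(15.6)) (np.float64(-76.5), np.float64(-26.7))
strips (np.float64(61.9), np.float64(53.0)) (np.float64(61.3), np.float64(-54.4)) (np.float64(-39.1), np.float64(54.1)) (np.float64(-39.2), np.float64(-53.3)) disc (np.float64(102.9), np.float64(0.7))
(np.float64(60.2), np.float64(-21.2)) (np.float64(56.9), np.float64(15.6)) (np.float64(-100.4), np.float64(-27.5)) (np.float64(-102.2), np.float64(5.5))
plain [589.3 355.4  86. ] [594.9 311.6  86. ] [438.3 294.9  86. ] [432.8 334.2  86. ]
```

The plain prism lies properly across both rails. The stud prism (centre at about comparator x -21.5, y -6.5) has slid nearly off the far rest and is probably tilted slightly. The pads will still hold its vertical sides.

Emit:
play_rows --linear '[[0.007,-0.034,0],[0.014,-0.068,0],[0.021,-0.102,0],[0.028,-0.136,0],[0.035,-0.17,0],[0.042,-0.203,0],[0.048,-0.23,0],[0.0505,-0.243,0],[0.0507,-0.245,-0.01],[0.0507,-0.245,-0.03],[0.0507,-0.245,-0.055],[0.0507,-0.245,-0.08],[0.0507,-0.245,-0.105],[0.0507,-0.245,-0.125],[0.0507,-0.245,-0.14],[0.0507,-0.245,-0.149],[0.0507,-0.245,-0.154],[0.0507,-0.245,-0.156],[0.0507,-0.245,-0.156]]' --delta_rot '[[0,0,0.07],[0,0,0.14],[0,0,0.21],[0,0,0.28],[0,0,0.35],[0,0,0.42],[0,0,0.47],[0,0,0.484],[0,0,0.484],[0,0,0.484],[0,0,0.484],[0,0,0.484],[0,0,0.484],[0,0,0.484],[0,0,0.484],[0,0,0.484],[0,0,0.484],[0,0,0.484],[0,0,0.484]]' --jaw '[1,1,1,1,1,1,1,1,1,1,1,1,1,1,1,1,1,1,1]'

```text
time_s: 35.02
position: [633.0, -236.6, 104.7]
tool_rot: [3.141, 0.0, 1.241]
wrist_force: [0.5, -0.8, -0.4]
gripper_width: 85.3
finger_force: 0.0
```

Emit:
play_rows --linear '[[0,0,0],[0,0,0],[0,0,0],[0,0,0],[0,0,0],[0,0,0],[0,0,0],[0,0,0],[0,0,0]]' --delta_rot '[[0,0,0],[0,0,0],[0,0,0],[0,0,0],[0,0,0],[0,0,0],[0,0,0],[0,0,0],[0,0,0]]' --jaw '[0.85,0.7,0.6,0.5,0.4,0.3,0.3,0.3,0.3]' --force 35

```text
time_s: 35.77
position: [632.7, -236.8, 104.9]
tool_rot: [3.141, 0.0, 1.241]
wrist_force: [-2.1, 1.0, 6.5]
gripper_width: 39.4
finger_force: 36.9
```

Emit:
play_rows --linear '[[0,0.001,0.004],[0.001,0.003,0.014],[0.001,0.003,0.03],[0.001,0.003,0.052],[0.001,0.003,0.078],[0,0.005,0.1],[-0.002,0.012,0.118],[-0.006,0.027,0.125],[-0.013,0.057,0.125],[-0.02,0.088,0.125],[-0.027,0.12,0.125],[-0.034,0.153,0.125],[-0.041,0.186,0.125],[-0.048,0.219,0.125],[-0.055,0.252,0.125],[-0.062,0.285,0.125],[-0.069,0.318,0.125],[-0.076,0.351,0.125],[-0.083,0.384,0.125],[-0.09,0.412,0.125]]' --delta_rot '[[0,0,0],[0,0,0],[0,0,0],[0,0,0],[0,0,0],[0,0,0],[0,0,-0.04],[0,0,-0.11],[0,0,-0.19],[0,0,-0.27],[0,0,-0.35],[0,0,-0.43],[0,0,-0.51],[0,0,-0.59],[0,0,-0.67],[0,0,-0.75],[0,0,-0.83],[0,0,-0.91],[0,0,-0.99],[0,0,-1.06]]' --jaw '[0.3,0.3,0.3,0.3,0.3,0.3,0.3,0.3,0.3,0.3,0.3,0.3,0.3,0.3,0.3,0.3,0.3,0.3,0.3,0.3]'

```text
time_s: 37.43
position: [541.0, 177.5, 228.0]
tool_rot: [-3.141, 0.002, 0.178]
wrist_force: [0.9, -0.3, -5.9]
gripper_width: 39.6
finger_force: 36.4
```

Emit:
play_rows --linear '[[-0.006,0.025,0],[-0.011,0.047,0],[-0.014,0.058,0],[-0.0148,0.062,0],[-0.0148,0.062,0],[-0.0148,0.062,0],[-0.0148,0.062,0]]' --delta_rot '[[0,0,-0.025],[0,0,-0.034],[0,0,-0.034],[0,0,-0.034],[0,0,-0.034],[0,0,-0.034],[0,0,-0.034]]' --jaw '[0.3,0.3,0.3,0.3,0.3,0.3,0.3]'

```text
time_s: 38.02
position: [528.0, 236.2, 228.8]
tool_rot: [3.141, 0.0, 0.146]
wrist_force: [0.7, 0.3, -4.7]
gripper_width: 39.2
finger_force: 36.6
```

Run:
```python
from h import *
b=snap('side','s10');a=snap('top','t10');s=arm.get_state();print(s['position'],s['tool_rot'],s['wrist_force'],s['gripper_width'])
A=cv2.resize(b[70:190,250:370,::-1],None,fx=5,fy=5,interpolation=2)
c=np.zeros((600,800,3),np.uint8);Cm=cv2.resize(a[140:250,205:270,::-1],None,fx=3,fy=3,interpolation=2)
for I,y,x in((A,0,0),(Cm,0,600)):c[y:y+I.shape[0],x:x+I.shape[1]]=I[:,:800-x]
cv2.imwrite('pics/j10.png',c)
```

```text
[528.07094336 236.27426283 228.91922497] [3.14128300e+00 1.08719967e-04 1.45272999e-01] [-0.73489194  0.20432374 -5.60734075] 39.26347854767124
```

View pics/j10.png

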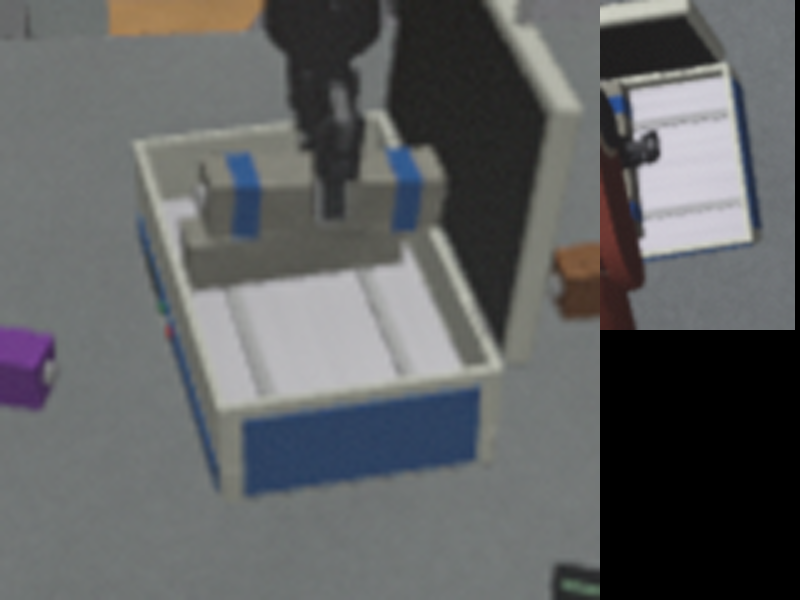

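The prism hangs above the chamber, left lower corner at crop (205,237) and right at (441,226). I'll compute tilt and centring from these.

Run:
```python
from h import *
e=np.array([np.cos(.146),np.sin(.146),0]);n=np.array([-e[1],e[0],0]);C=np.array([521.3,281.8,0]);t=np.array([528.1,236.3,0])
def S(c,off):
    o,d=ray('side',(250+(c[0]+.5)/5-.5,70+(c[1]+.5)/5-.5));p0=t+off*n
    p=o+d*((p0-o)@n)/(d@n);return ((p-C)@e).round(1),p[2].round(1)
print('tcp',((t-C)@e).round(1),((t-C)@n).round(1))
for c in[(205,237),(441,226),(208,163),(440,152)]:print(c,S(c,-20))
print('chest rim near/left, right', end=' ')
t=C-np.array([0,0,0])
print(S((221,407),-164.5),S((500,365),-164.5))
```

```text
tcp 0.1 -46.0
(205, 237) (np.float64(-83.4), np.float64(155.1))
(441, 226) (np.float64(79.6), np.float64(139.3))
(208, 163) (np.float64(-79.2), np.float64(211.2))
(440, 152) (np.float64(76.7), np.float64(197.7))
chest rim near/left, right (np.float64(-94.4), np.float64(90.4)) (np.float64(95.5), np.float64(92.0))
```

Tilt is 0.092 rad, hinge end low, as expected. I level it with the tool and descend.

Emit:
play_rows --linear '[[-0.001,0,0],[-0.003,-0.0004,-0.002],[-0.0046,-0.0007,-0.008],[-0.0046,-0.0007,-0.02],[-0.0046,-0.0007,-0.036],[-0.0046,-0.0007,-0.053],[-0.0046,-0.0007,-0.068],[-0.0046,-0.0007,-0.08],[-0.0046,-0.0007,-0.088],[-0.0046,-0.0007,-0.093],[-0.0046,-0.0007,-0.096],[-0.0046,-0.0007,-0.098],[-0.0046,-0.0007,-0.098],[-0.0046,-0.0007,-0.098]]' --delta_rot '[[0.004,-0.03,0],[0.009,-0.06,0],[0.0134,-0.091,0],[0.0134,-0.091,0],[0.0134,-0.091,0],[0.0134,-0.091,0],[0.0134,-0.091,0],[0.0134,-0.091,0],[0.0134,-0.091,0],[0.0134,-0.091,0],[0.0134,-0.091,0],[0.0134,-0.091,0],[0.0134,-0.091,0],[0.0134,-0.091,0]]' --jaw '[0.3,0.3,0.3,0.3,0.3,0.3,0.3,0.3,0.3,0.3,0.3,0.3,0.3,0.3]' --force 25

```text
time_s: 39.28
position: [523.6, 236.8, 131.8]
tool_rot: [-3.141, -0.093, 0.147]
wrist_force: [0.0, 0.4, -5.2]
gripper_width: 39.6
finger_force: 36.5
```

Emit:
play_rows --linear '[[0,0,-0.0005],[0,0,-0.001],[0,0,-0.0015],[0,0,-0.0015]]' --delta_rot '[[0,0,0],[0,0,0],[0,0,0],[0,0,0]]' --jaw '[0.3,0.3,0.3,0.3]'

```text
time_s: 39.62
position: [523.2, 236.7, 129.6]
tool_rot: [3.142, -0.092, 0.147]
wrist_force: [-0.3, 0.5, -5.3]
gripper_width: 39.3
finger_force: 36.5
```

Emit:
play_rows --linear '[[0,0,-0.0005],[0,0,-0.001],[0,0,-0.0015],[0,0,-0.002],[0,0,-0.002]]' --delta_rot '[[0,0,0],[0,0,0],[0,0,0],[0,0,0],[0,0,0]]' --jaw '[0.3,0.3,0.3,0.3,0.3]'

```text
time_s: 40.03
position: [523.7, 236.9, 129.4]
tool_rot: [3.141, -0.093, 0.147]
wrist_force: [-5.5, -1.9, 5.5]
gripper_width: 39.2
finger_force: 38.0
```

Emit:
play_rows --linear '[[0,0,0.0005],[0,0,0.0005],[0,0,0.0005],[0,0,0.0005],[0,0,0.0005],[0,0,0.005],[0,0,0.018],[0,0,0.04],[0,0,0.07],[0,0,0.1],[0,0,0.135],[0,0,0.17],[0,0,0.205],[0,0,0.24],[0,0,0.275],[0,0,0.3],[0,0,0.314],[0,0,0.318],[0,0,0.318],[0,0,0.318]]' --delta_rot '[[0,0,0],[0,0,0],[0,0,0],[0,0,0],[0,0,0],[0,0,0],[0,0,0],[0,0,0],[0,0,0],[-0.004,0.03,0],[-0.009,0.06,0],[-0.0134,0.091,0],[-0.0134,0.091,0],[-0.0134,0.091,0],[-0.0134,0.091,0],[-0.0134,0.091,0],[-0.0134,0.091,0],[-0.0134,0.091,0],[-0.0134,0.091,0],[-0.0134,0.091,0]]' --jaw '[0.4,0.5,0.6,0.7,0.7,0.7,0.7,0.7,0.7,0.7,0.7,0.7,0.6,0.5,0.4,0.35,0.35,0.35,0.35,0.35]'

```text
time_s: 41.7
position: [522.8, 236.5, 443.6]
tool_rot: [3.141, 0.003, 0.147]
wrist_force: [0.2, 0.5, -0.3]
gripper_width: 29.8
finger_force: 0.0
```

Emit:
play_rows --linear '[[0.006,0.003,0],[0.016,0.008,0],[0.026,0.013,0],[0.036,0.018,0],[0.046,0.023,0],[0.056,0.028,0],[0.066,0.033,0],[0.076,0.038,0],[0.086,0.043,0],[0.096,0.048,0],[0.106,0.053,0],[0.116,0.058,0],[0.124,0.062,0],[0.129,0.0647,0],[0.129,0.0647,0],[0.129,0.0647,0],[0.129,0.0647,0],[0.129,0.0647,0]]' --delta_rot '[[0,0,0.1],[0,0,0.2],[0,0,0.3],[0,0,0.4],[0,0,0.5],[0,0,0.6],[0,0,0.7],[0,0,0.8],[0,0,0.9],[0,0,1.0],[0,0,1.1],[0,0,1.2],[0,0,1.3],[0,0,1.4],[0,0,1.5],[0,0,1.571],[0,0,1.571],[0,0,1.571]]' --jaw '[0.35,0.35,0.35,0.35,0.35,0.35,0.35,0.35,0.35,0.35,0.35,0.35,0.35,0.35,0.35,0.35,0.35,0.35]'

```text
time_s: 43.2
position: [651.9, 301.3, 442.6]
tool_rot: [-3.137, 0.001, 1.716]
wrist_force: [-0.3, 0.1, 0.1]
gripper_width: 30.2
finger_force: 0.0
```

Run:
```python
from h import *
s=arm.get_state();print(s['position'],s['tool_rot'],s['qpos'].round(2))
a=arm.get_image('side');hsv=cv2.cvtColor(a,cv2.COLOR_RGB2HSV)
m=cv2.inRange(hsv,(100,90,40),(130,255,255))
k,l,st,ce=cv2.connectedComponentsWithStats(m)
for i in range(1,k):
    if st[i,4]>12 and st[i,0]>200:print(st[i],ce[i].round(1))
# expected band positions for prism level at chest (0,-45), bands approx +-55
e=np.array([np.cos(.146),np.sin(.146)]);n=np.array([-e[1],e[0]]);C=np.array([521.3,281.8])
for x in(-85,-80,-55,55,80,85):
    print(x,[proj('side',[*(C+x*e+y*n),z])[0].round(1) for y,z in((-65,86),(-65,46))])
a=cv2.imwrite('pics/s11.png',a[:,:,::-1])
```

```text
[651.8768953  301.26246901 442.59752915] [-3.13738924e+00  7.47563326e-04  1.71593411e+00] [0.33 0.23 1.19 0.   1.72 0.18]
[ 202   13   54   47 2389] [229.3  36.1]
[327 122   7  16  66] [330.  129.4]
[296 126   7  16  75] [299.4 133.7]
[285 138   8  26  28] [288.6 150.2]
[299 148  47  21 668] [321.6 157.7]
[362 192  19  20 220] [371.  199.8]
[342 262  22  23 339] [352.3 274.1]
-85 [array([290.9, 133.9]), array([291.3, 143.2])]
-80 [array([292.3, 133.7]), array([292.7, 143. ])]
-55 [array([299.4, 132.7]), array([299.7, 142. ])]
55 [array([330.4, 128.5]), array([330.1, 137.7])]
80 [array([337.3, 127.5]), array([336.9, 136.8])]
85 [array([338.6, 127.3]), array([338.2, 136.6])]
```

Bands match the predicted pixels for the prism level on the rails (299,134 / 330,129). Now grasp the handle.

Emit:
play_rows --linear '[[0,0,-0.006],[0,0,-0.018],[0,0,-0.032],[0,0,-0.045],[0,0,-0.055],[0,0,-0.06],[0,0,-0.061],[0,0,-0.061],[0,0,-0.061],[0,0,-0.061],[0,0,-0.061],[0,0,-0.061],[0,0,-0.061]]' --delta_rot '[[0,0,0],[0,0,0],[0,0,0],[0,0,0],[0,0,0],[0,0,0],[0,0,0],[0,0,0],[0,0,0],[0,0,0],[0,0,0],[0,0,0],[0,0,0]]' --jaw '[0.35,0.35,0.35,0.35,0.35,0.35,0.35,0.35,0.2,0.1,0.05,0.05,0.05]' --force 40

```text
time_s: 44.33
position: [651.7, 301.3, 385.8]
tool_rot: [-3.141, -0.0, 1.718]
wrist_force: [-4.4, -1.7, 2.5]
gripper_width: 8.8
finger_force: 39.1
```

Emit:
play_rows --linear '[[-0.004,-0.0006,0.0005],[-0.012,-0.0017,0.0015],[-0.022,-0.0032,0.0022],[-0.0325,-0.0046,0.0026],[-0.0429,-0.0061,0.0026],[-0.0547,-0.0079,0.0018],[-0.0665,-0.0096,0.0007],[-0.0782,-0.0113,-0.0012],[-0.0898,-0.013,-0.0035],[-0.1012,-0.0147,-0.0065],[-0.1125,-0.0164,-0.0101],[-0.1236,-0.018,-0.0143],[-0.1345,-0.0196,-0.019],[-0.145,-0.0212,-0.0243],[-0.1555,-0.0227,-0.03],[-0.1655,-0.0242,-0.0363],[-0.1753,-0.0256,-0.0431],[-0.1845,-0.027,-0.0504],[-0.1937,-0.0283,-0.0581],[-0.1937,-0.0283,-0.0581]]' --delta_rot '[[0,0,0],[0,0,0],[0,0,0],[0,0,0],[0,0,0],[0,0,0],[0,0,0],[0,0,0],[0,0,0],[0,0,0],[0,0,0],[0,0,0],[0,0,0],[0,0,0],[0,0,0],[0,0,0],[0,0,0],[0,0,0],[0,0,0],[0,0,0]]' --jaw '[0.05,0.05,0.05,0.05,0.05,0.05,0.05,0.05,0.05,0.05,0.05,0.05,0.05,0.05,0.05,0.05,0.05,0.05,0.05,0.05]'

```text
time_s: 46.0
position: [456.2, 272.6, 324.5]
tool_rot: [-3.138, 0.001, 1.718]
wrist_force: [-2.2, 0.1, 0.2]
gripper_width: 8.2
finger_force: 41.6
```

Emit:
play_rows --linear '[[-0.0084,-0.0012,-0.0084],[-0.0168,-0.0025,-0.0168],[-0.0246,-0.0036,-0.0259],[-0.0319,-0.0047,-0.0352],[-0.0387,-0.0057,-0.045],[-0.0451,-0.0066,-0.055],[-0.051,-0.0075,-0.0655],[-0.0563,-0.0083,-0.0761],[-0.0611,-0.009,-0.087],[-0.0653,-0.0096,-0.0982],[-0.069,-0.0102,-0.1096],[-0.0721,-0.0106,-0.1211],[-0.0745,-0.011,-0.132],[-0.076,-0.0112,-0.141],[-0.077,-0.0113,-0.149],[-0.0777,-0.0114,-0.155],[-0.0782,-0.0115,-0.159],[-0.0785,-0.0115,-0.162],[-0.0785,-0.0115,-0.162]]' --delta_rot '[[0,0,0],[0,0,0],[0,0,0],[0,0,0],[0,0,0],[0,0,0],[0,0,0],[0,0,0],[0,0,0],[0,0,0],[0,0,0],[0,0,0],[0,0,0],[0,0,0],[0,0,0],[0,0,0],[0,0,0],[0,0,0],[0,0,0]]' --jaw '[0.05,0.05,0.05,0.05,0.05,0.05,0.05,0.05,0.05,0.05,0.05,0.05,0.05,0.05,0.05,0.05,0.05,0.05,0.05]'

```text
time_s: 47.58
position: [379.8, 261.4, 163.8]
tool_rot: [-3.141, 0.0, 1.718]
wrist_force: [-0.8, -1.6, -2.3]
gripper_width: 7.9
finger_force: 40.4
```

Emit:
play_rows --linear '[[0,0,-0.0015],[0,0,-0.003],[0,0,-0.0045],[0,0,-0.006],[-0.0005,0,-0.0075],[-0.0005,0,-0.008],[-0.0005,0,-0.008]]' --delta_rot '[[0,0,0],[0,0,0],[0,0,0],[0,0,0],[0,0,0],[0,0,0],[0,0,0]]' --jaw '[0.05,0.05,0.05,0.05,0.05,0.05,0.05]'

```text
time_s: 48.17
position: [379.7, 261.5, 159.2]
tool_rot: [-3.14, 0.001, 1.718]
wrist_force: [-9.5, -7.6, 14.6]
gripper_width: 8.5
finger_force: 42.1
```

Run:
```python
from h import *
b=snap('side','s12').astype(float)
a=cv2.imread('pics/s5.png')[:,:,::-1].astype(float)
# image shift of the near lid corner/edge region between the shut lid earlier and now
for (x0,y0,x1,y1) in[(285,120,350,170),(295,100,330,130),(300,125,345,150),(280,95,300,140)]:
    A=a[y0:y1,x0:x1].mean(2).astype(np.float32);B=b[y0:y1,x0:x1].mean(2).astype(np.float32)
    print(np.abs(A-B).mean().round(2),np.round(cv2.phaseCorrelate(A,B),3))
print(proj('side',[[521-85,282-164,110],[521-85,282-164,114]]))
```

```text
Traceback (most recent call last):
ValueError: setting an array element with a sequence. The requested array has an inhomogeneous shape after 1 dimensions. The detected shape was (2,) + inhomogeneous part.
```

Run:
```python
from h import *
b=cv2.imread('pics/s12.png').astype(float);a=cv2.imread('pics/s5.png').astype(float)
for (x0,y0,x1,y1) in[(285,120,350,170),(295,100,330,130),(300,125,345,150),(280,95,300,140)]:
    A=a[y0:y1,x0:x1].mean(2).astype(np.float32);B=b[y0:y1,x0:x1].mean(2).astype(np.float32)
    print(np.abs(A-B).mean().round(2),cv2.phaseCorrelate(A,B))
print(proj('side',[[521-85,282-164,110],[521-85,282-164,114]]))
```

```text
0.79 ((-0.010831961444708327, -0.003689539811656317), 0.9710842514038086)
0.71 ((-0.016804958269265313, -0.010796653036594606), 0.9336504936218262)
0.68 ((0.6023608770603346, 0.5797108890860336), 0.9911169056362577)
12.52 ((-0.34654269578737384, 0.33179400664284486), 0.31266134825017716)
[[288.54773157 144.06432996]
 [288.49540994 143.08136274]]
```

The lid is in the same position as when it was shut at the start, to sub-pixel accuracy. Release and retreat.

Emit:
play_rows --linear '[[0,0,0.002],[0,0,0.002],[0,0,0.002],[0,0,0.002],[0,0,0.002],[0,0,0.01],[0,0,0.025],[0,0,0.045],[0,0,0.07],[0,0,0.1],[0,0,0.125],[0,0,0.14],[0,0,0.145],[0,0,0.145]]' --delta_rot '[[0,0,0],[0,0,0],[0,0,0],[0,0,0],[0,0,0],[0,0,0],[0,0,0],[0,0,0],[0,0,0],[0,0,0],[0,0,0],[0,0,0],[0,0,0],[0,0,0]]' --jaw '[0.1,0.2,0.3,0.35,0.35,0.35,0.35,0.35,0.35,0.35,0.35,0.35,0.35,0.35]'

```text
time_s: 49.38
position: [380.1, 261.9, 303.6]
tool_rot: [3.138, -0.001, 1.718]
wrist_force: [0.0, -0.2, 0.1]
gripper_width: 29.8
finger_force: 0.0
```

Run:
```python
from h import *
b=snap('side','s13').astype(float)[:,:,::-1];t=snap('top','t13').astype(float)[:,:,::-1]
a=cv2.imread('pics/s5.png').astype(float);a0=cv2.imread('pics/t0.png').astype(float)
def ch(p,q,boxes,n):
    for nm,(x0,y0,x1,y1) in boxes.items():
        A=p[y0:y1,x0:x1].mean(2).astype(np.float32);B=q[y0:y1,x0:x1].mean(2).astype(np.float32);print(n,nm,np.abs(A-B).mean().round(2),np.round(cv2.phaseCorrelate(A,B)[0],2))
ch(a,b,dict(lid=(285,120,350,170),lid2=(295,100,330,130),bottle=(375,112,400,168),beaker=(376,165,408,202),carriage=(338,245,372,290)),'side')
ch(a0,t,dict(mallet=(435,160,500,240),bottle=(225,105,255,135),beaker=(284,113,315,143),brown=(180,90,205,150),handle=(180,225,230,250)),'top')
# carriage blue centroid -> compare with just after opening
print(arm.get_state()['position'])
```

```text
side lid 0.9 [-0.02 -0.01]
side lid2 0.86 [-0.15 -0.02]
side bottle 0.93 [ 0.36 -0.02]
side beaker 0.91 [ 0.02 -0.01]
side carriage 6.1 [-0.18  0.59]
top mallet 2.88 [-0.08  0.01]
top bottle 3.13 [ 0.02 -0.04]
top beaker 3.27 [-0.01 -0.06]
top brown 2.66 [ 0.49 -0.04]
top handle 28.41 [11.68  0.86]
[379.1047241  261.37988271 300.41595354]
```

Run:
```python
from h import *
a=cv2.imread('pics/s5.png');b=cv2.imread('pics/s13.png')
A=a[262:296,338:374].mean(2).astype(np.float32);B=b[262:296,338:374].mean(2).astype(np.float32);print(np.abs(A-B).mean(),cv2.phaseCorrelate(A,B))
for im,n in((a,'s5'),(b,'s13')):
    m=cv2.inRange(cv2.cvtColor(im,cv2.COLOR_BGR2HSV),(100,90,40),(130,255,255))[262:300,330:380];ys,xs=np.nonzero(m);print(n,xs.mean()+330,ys.mean()+262,len(xs))
```

```text
0.88671035 ((0.01691028605094047, -0.019287691555298636), 1.0011472753536554)
s5 352.24117647058824 274.0235294117647 340
s13 352.25368731563424 274.0353982300885 339
```

```bash
python3 -c "
from station import arm
print(arm.job_done())"
```

```text
the job is handed in; nothing more can be done
None
```

I measured the studded prism and slid the jaw back to its open stop. The studded prism and the only plain prism on the bench lie side by side on the chest rails under the shut lid, and the job is handed in at about 50 s.

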